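# Fetch the pressing block from behind the bottles to weigh down the drying boards

## Robot

A 7-joint arm with a two-finger parallel gripper is mounted at the origin on a cart in front of the work surface, level with it; the furniture and walls round the work are solid. World frame = base frame: x ahead of the robot, y to its left, z up, the work surface at z = 0. Lengths are in m, angles in degrees, forces in N, time in s.
With the tool pointing down it reaches from about 0.425 to 0.925 m from the base axis. Payload 6.8 kg.
Tool frame: the origin (TCP) lies at the very end of the fingers, on their centre line; the grasp point (between the pads) lies 19 mm behind it; z points along the fingers, y is the line along which they close (so a half turn about z gives the same grasp; the last joint's range is limited). The gripper opens to 85 mm and grips with 20 to 120 N. Pads are 22 mm wide; open, the fingers measure 114 mm over their backs; the gripper's body (76 mm by 85 mm) begins 54 mm behind the grasp point. The pads swing forward as they close: fully open they stand 13 mm farther back than shut.
Start: joints at [-80.965, 27.33, 1.283, 89.118, -0.659, 63.558, -4.761], TCP at [0.177, 0.651, 0.196] pointing down, gripper open.
Joint ranges: [-169.35, 169.35], [-19.33, 120.38], [-80.79, 83.38], [13.8, 139.57], [-78.32, 258.32], [9.67, 109.79], [-169.56, 169.56]. Speed limits (degrees/s): [136.94, 136.94, 180, 180, 180, 180, 180].

## Interface

Orientations are given as a 3x3 rotation matrix whose columns are the frame's x, y, z axes.
In Python, from bench import sensors, imaging, bot gives the robot as it stands. The module is installed in compiled form; this text tells all that it offers.
- The arm moves only by the shell command python3 -m pendant 'ROWS' [FORCE]. ROWS is a JSON object of lists of equal length, an entry for each row: "xyz": the shift along the world's x, y, z in units of 200 mm (1.0 is 200 mm), a list of three; "dr": the turn, a rotation vector about the world's x, y, z in units of 2 pi rad (1.0 is 2 pi rad), a list of three; "claw": the gripper command: -1 is shut, 1 is fully open, values between are in proportion. A call has exactly 10 rows; each row is the pose to reach, as a shift and turn from the pose commanded when the call began, turning the shorter way round; what a row does not reach only later rows make up. A row lasts 1/12 s, in which the tool goes at most 41.7 mm and 7.16 degrees, less where a joint would pass 70% of its speed; a pose out of reach is approached as far as the arm can. A call with a number of a shift or a turn outside -1 to 1 is refused whole. A call with a gripper value outside its range is refused whole. The fingers move at their own pace and stop on an object; FORCE is the grip in N (left out, the last holds). Time passes only in rows, so rows that repeat a pose let the fingers close, or fill a call up. It gives the time, the measured TCP pose, the force, the opening and the grip force at its end, in the units of the state.
- sensors.get_obs(): the state, without advancing time (a new reading comes with each control period).
- imaging.snapshot(name): name is "side" or "top"; returns the picture (480x640x3 uint8, red, green, blue); there is no depth.
- imaging.calibration(name): a dict with "mtx" (3x3 intrinsics, pixels), "dist" ([k1, k2, p1, p2, k3] as OpenCV has them; the pictures are not rectified), "origin" and "rotation" of the camera in the world. Camera axes: x right, y up, looking along -z (the intrinsics and any distortion apply to the point x, -y, -z); pixel columns grow to the right and rows downward; lengths in m; the calibration is good to about 2 mm. A picture is of the moment at which its call begins. calibration takes no time and is no camera call.
- bot.finish_job(): hands the job in; it is judged then, once.
The state is a dict: "clock": time; "qpos": joint angles; "joint_vel": joint speeds; "tau": joint torques, N m; "ee_pos": TCP position; "tool_rot": TCP orientation; "force": force on the tool from outside, world axes, zero at the start; "torque": the same for the moment, N m; "opening": finger opening in m; "finger_force": force on a finger pad.
Only numpy, scipy, OpenCV 4.12 (cv2) and the standard library are available. Lean on these libraries where they do the work, as an engineer would, in place of code of your own. Each camera call takes 0.05 s, during which the arm holds its last target. There are 200 camera calls.

## Task

The beech pressing block lies in the bench tray behind the paste jar, the dropper bottle and the spray bottle. First clear these three out of the way by standing them all on the grey mat, then fetch the block and lay it flat on the small pair of cardboard boards with the mended leaf between them as a weight, in the middle and lengthwise along the boards. Then put the jar and the two bottles back in the tray, each where it stood, the spray bottle facing as it did; keep all three upright throughout.

Things in the scene. Friction and masses are not known exactly. Their poses are not given: they have to be found in the camera images.
- jar (a point): paste jar: white cylinder with a red lid, 66 mm across, 67 mm high, 0.14 kg; lid 15 mm high at the top, full width. Point at its centre, 33.5 mm above its foot; z up
- bottle (a point): small amber dropper bottle with a black dropper: body 33 mm across up to 62 mm above its foot, cap 24 mm across from 62 to 77 mm, rubber bulb 13 mm across up to 102 mm; 0.07 kg. Point on its axis, 51 mm above its foot; z up
- spray (a point): dark spray bottle, 169 mm high, 0.24 kg: round body 72 mm across up to 86 mm above its foot, neck 43 mm across to 114 mm, then (117 to 167 mm) a head 36 mm wide along its x, reaching 46 mm to -y and 73 mm (nozzle) to +y of the body's axis; trigger below the nozzle. Point on that axis, 85 mm above its foot; z up. Hold it across the head (along x), 55 mm above this point
- block (a point): beech pressing block, 40 x 120 x 25 mm (x, y, z), 0.075 kg, lying flat in the rear part of the tray, its long side along the tray's long side. Point at its centre, 12.5 mm above its underside
- tray_floor (a point): fixed shallow beech tray, 200 x 270 mm (x, y), rim 16 mm high over the table. Point in the middle of its floor, 8 mm above the table; +x to its rear, away from the robot. Jar and bottles stand in a row along y, 80 mm apart, in any order, 30 mm before the middle; the block 30 mm behind it. An eraser (13 mm high) and a clip (14 mm) are fixed at the ends, 105 mm either side, behind the row
- mat_top (a point): fixed grey felt mat, 340 x 120 x 3 mm (x, y, z), beside the tray on the left or on the right, its long side pointing away from the robot. Point at the middle of its top, 3 mm above the table
- nozzle (a point): tip of the spray bottle's nozzle, 73 mm along the bottle's +y from its upright axis and 150 mm above its foot. In the tray it points to the tray's rear, over the block
- boards_top (a point): fixed pair of plain brown cardboard boards, the white edge of a paper leaf showing between them at the far end, 150 x 104 x 12 mm (x, y, z) together, on the other side of the tray from the mat. Point at the middle of the top, 12 mm above the table; x along the long side
Not all that is in view belongs to the job. Of the things that look like the part that bears bottle, the largest one is meant.

How it is judged (in metres and radians):
On the way, in this order (a step that is already met when the one before it is completed fails the run):
1. the jar and both bottles stand upright on the grey mat, released, and the block still lies where it was (x of jar in the frame of mat_top between -0.16 and 0.16 m and y of jar in the frame of mat_top between -0.05 and 0.05 m and z of jar in the frame of mat_top below 0.0415 m and angle between each of jar, bottle, spray's own z axis and vertical below 0.12 rad and linear speed of each of paste_jar, dropper_bottle, spray_bottle below 0.02 m/s and contact force between the fingers and paste_jar below 0.1 N and x of bottle in the frame of mat_top between -0.16 and 0.16 m and y of bottle in the frame of mat_top between -0.05 and 0.05 m and z of bottle in the frame of mat_top below 0.059 m and contact force between the fingers and dropper_bottle below 0.1 N and x of spray in the frame of mat_top between -0.16 and 0.16 m and y of spray in the frame of mat_top between -0.05 and 0.05 m and z of spray in the frame of mat_top below 0.093 m and contact force between the fingers and spray_bottle below 0.1 N and distance of block from where it was at the start of the episode below 0.03 m), for 0.2 s.
2. the block lies flat in the middle of the cardboard boards, along its long side, released, while the jar and both bottles are still on the mat (horizontal distance between block and boards_top below 0.015 m and z of block in the frame of boards_top between 0.009 and 0.0165 m and angle between block's own z axis and vertical below 0.1 rad and angle between the y axis of block and the x axis of boards_top, either way round below 0.18 rad and linear speed of press_block below 0.02 m/s and contact force between the fingers and press_block below 0.1 N and x of jar in the frame of mat_top between -0.16 and 0.16 m and y of jar in the frame of mat_top between -0.05 and 0.05 m and z of jar in the frame of mat_top below 0.0415 m and angle between each of jar, bottle, spray's own z axis and vertical below 0.12 rad and x of bottle in the frame of mat_top between -0.16 and 0.16 m and y of bottle in the frame of mat_top between -0.05 and 0.05 m and z of bottle in the frame of mat_top below 0.059 m and x of spray in the frame of mat_top between -0.16 and 0.16 m and y of spray in the frame of mat_top between -0.05 and 0.05 m and z of spray in the frame of mat_top below 0.093 m), for 0.2 s.
At the end, for the whole second after the job is handed in: Block flat on the boards: centre within 15 mm of its middle, long side within 0.18 rad of theirs. Jar, dropper bottle, spray bottle upright in the tray, each within 13 mm of its start; spray bottle within 0.3 rad of the tray's x, nozzle to the rear. All released, at rest (horizontal distance between block and boards_top below 0.015 m and z of block in the frame of boards_top between 0.009 and 0.0165 m and angle between each of block, jar, bottle, spray's own z axis and vertical below 0.1 rad and angle between the y axis of block and the x axis of boards_top, either way round below 0.18 rad and linear speed of each of press_block, paste_jar, dropper_bottle, spray_bottle below 0.02 m/s and contact force between the fingers and press_block below 0.1 N and distance of each of jar, bottle, spray from where it was at the start of the episode below 0.013 m and contact force between the fingers and paste_jar below 0.1 N and contact force between the fingers and dropper_bottle below 0.1 N and contact force between the fingers and spray_bottle below 0.1 N and angle between the y axis of spray and the x axis of tray_floor, either way round below 0.3 rad and x of nozzle in the frame of tray_floor above 0 m); the robot touches nothing.
It fails at once if the jar or a bottle is tipped over (angle between any of jar, bottle, spray's own z axis and vertical above 0.5 rad).
It also fails if it takes over 147 s, if anything falls off the work surface, if the arm or the gripper's body presses on something with over 40 N, if the wrist force passes 120 N, or if a joint passes its speed limit or range.

## Working session

There is one attempt and no reset: what is moved stays moved. The work goes in short steps, Python scripts to look and compute and a shell command to move; the robot and the scene stay as the last step left them, time stands still between calls to the robot, and variables do not carry over. Pictures are saved under pics/ and viewed, at most 14 in all, crops included, and the job is handed in when it is done.

```bash
mkdir -p pics; ls; python3 - <<'E'
from bench import sensors, imaging
import cv2
for n in ("top","side"):
    cv2.imwrite(f"pics/{n}0.png",imaging.snapshot(n)[:,:,::-1])
    c=imaging.calibration(n); print(n,{k:getattr(v,'tolist',lambda:v)() for k,v in c.items()})
o=sensors.get_obs(); print(o["clock"],o["ee_pos"],o["tool_rot"],o["opening"])
E
```

```text
pics
top {'mtx': [[475.3351832456296, 0.0, 311.8231886051108], [0.0, 475.3351832456296, 233.68621654564262], [0.0, 0.0, 1.0]], 'dist': [0.008492477651690967, 0.0, 0.0, 0.0, 0.0], 'origin': [0.47789753467565665, -0.0009689243056874455, 1.0155337413308936], 'rotation': [[0.0019501008217095567, 0.9932158975038465, -0.11626856003414623], [-0.9999182323020249, 0.0034061589335069318, 0.012325858644059943], [0.012638267950111831, 0.11623501635457532, 0.9931413268796503]]}
side {'mtx': [[547.8033233258925, 0.0, 322.3116817194173], [0.0, 547.8033233258925, 241.17272614847658], [0.0, 0.0, 1.0]], 'dist': [-0.12715387216962, 0.0, 0.0, 0.0, 0.0], 'origin': [0.23160770298030628, -0.8219134292408924, 0.5204467275261617], 'rotation': [[0.9181974224466591, 0.14458259987624247, -0.36879447558950423], [-0.3958566454550726, 0.3690521842662646, -0.840891194826867], [0.014526171600529837, 0.9180938716173446, 0.396096747319776]]}
0.1 [0.1771637  0.65075896 0.19545448] [[-9.64885025e-01  2.62672415e-01 -3.03086828e-04]
 [ 2.62672564e-01  9.64883778e-01 -1.55509727e-03]
 [-1.16037590e-04 -1.58010266e-03 -9.99998745e-01]] 0.08506831547503681
```

View pics/top0.png

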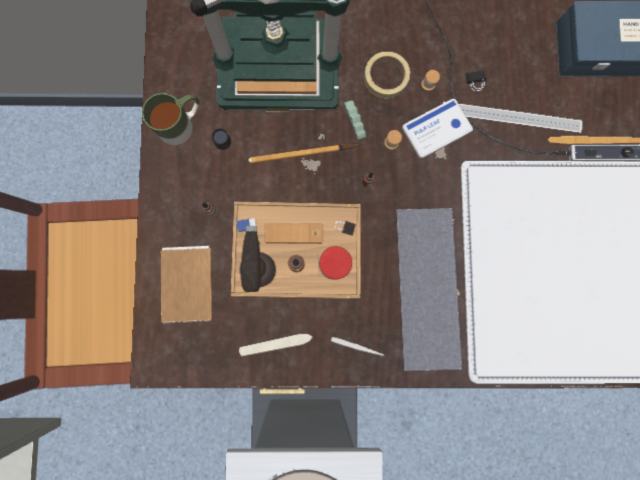

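View pics/side0.png

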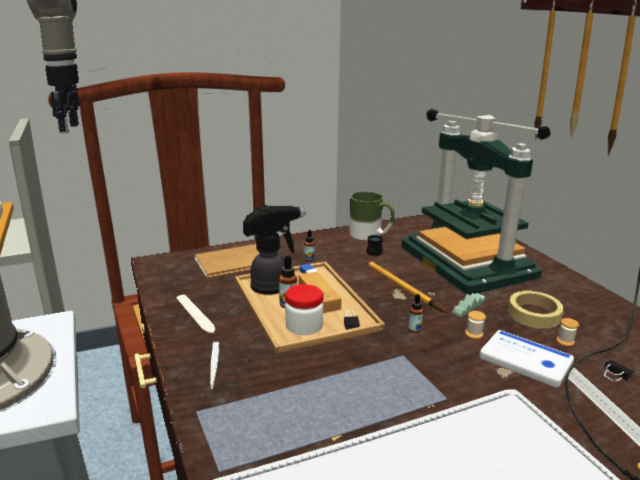

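The top view (+x up, +y left) shows the tray at about (296,250). In the row are the spray (258,265), dropper (296,263) and red jar (336,263), with the block at (293,233). The mat is on the right at (430,290) and the boards on the left at (186,285). The side view shows the same layout, with smaller decoy bottles outside the tray.

```bash
cat > h.py <<'E'
import numpy as np, cv2
from bench import imaging
C={n:imaging.calibration(n) for n in("top","side")}
def ray(n,p):
    c=C[n]; u=cv2.undistortPoints(np.array([[p]],float),np.array(c["mtx"]),np.array(c["dist"]))[0,0]
    d=np.array(c["rotation"])@[u[0],-u[1],-1]; return np.array(c["origin"]),d
def plane(n,p,z):
    o,d=ray(n,p); return o+d*(z-o[2])/d[2]
def tri(pt,ps):
    o1,d1=ray("top",pt);o2,d2=ray("side",ps)
    s=np.linalg.lstsq(np.c_[d1,-d2],o2-o1,rcond=None)[0]
    a,b=o1+s[0]*d1,o2+s[1]*d2; return (a+b)/2,np.linalg.norm(a-b)
def proj(n,P):
    c=C[n];q=np.array(c["rotation"]).T@(np.array(P)-c["origin"]);q=q*[1,-1,-1]
    return cv2.projectPoints(q[None],np.zeros(3),np.zeros(3),np.array(c["mtx"]),np.array(c["dist"]))[0][0,0]
E
python3 - <<'E'
from h import *
np.set_printoptions(precision=4,suppress=True)
t=cv2.imread("pics/top0.png");s=cv2.imread("pics/side0.png")
cv2.imwrite("pics/tc.png",cv2.resize(t[190:310,220:370],None,fx=5,fy=5,interpolation=cv2.INTER_CUBIC)[:600])
cv2.imwrite("pics/sc.png",cv2.resize(s[195:345,230:390],None,fx=4,fy=4,interpolation=cv2.INTER_CUBIC))
def red(im):
    h=cv2.cvtColor(im,cv2.COLOR_BGR2HSV);m=((h[...,0]<6)|(h[...,0]>174))&(h[...,1]>200)&(h[...,2]>120)
    n,l,st,ce=cv2.connectedComponentsWithStats(m.astype(np.uint8));i=1+np.argmax(st[1:,4]);return st[i],ce[i]
print(red(t),red(s)); print(plane("top",red(t)[1],.067))
# mat, boards by gray/brown masks
h=cv2.cvtColor(t,cv2.COLOR_BGR2HSV)
def rect(m,x0,y0,x1,y1,z):
    k=np.zeros(m.shape,np.uint8);k[y0:y1,x0:x1]=m[y0:y1,x0:x1]
    k=cv2.morphologyEx(k,cv2.MORPH_OPEN,np.ones((3,3)))
    c=max(cv2.findContours(k,0,2)[0],key=cv2.contourArea);b=cv2.boxPoints(cv2.minAreaRect(c))
    w=np.array([plane("top",p,z) for p in b]);e=[w[1]-w[0],w[2]-w[1]]
    L=max(e,key=np.linalg.norm);print(b.round(1).tolist(),"ctr",w.mean(0),"sizes",[np.linalg.norm(x) for x in e],"long angle",np.degrees(np.arctan2(L[1],L[0])))
rect(((h[...,2]>75)&(h[...,1]<90)).astype(np.uint8),385,195,463,385,.003)
rect(((h[...,2]>95)&(h[...,1]>80)).astype(np.uint8),150,247,222,335,.012)
rect(((h[...,2]>110)&(h[...,1]>60)&(h[...,0]<25)).astype(np.uint8),222,195,370,305,.016)
for p,z in (((208,207),.05),((370,179),.05)):print(plane("top",p,z))
E
```

```text
Traceback (most recent call last):
ValueError: attempt to get argmax of an empty sequence
```

View pics/tc.png

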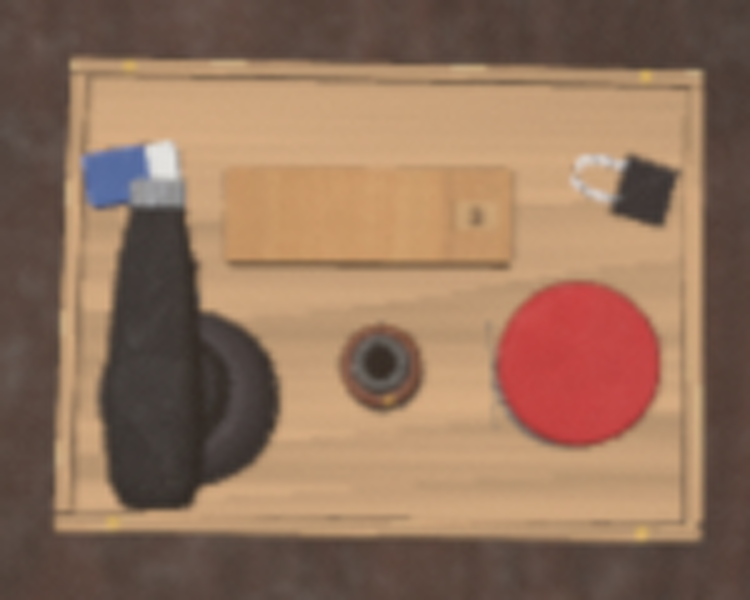

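View pics/sc.png

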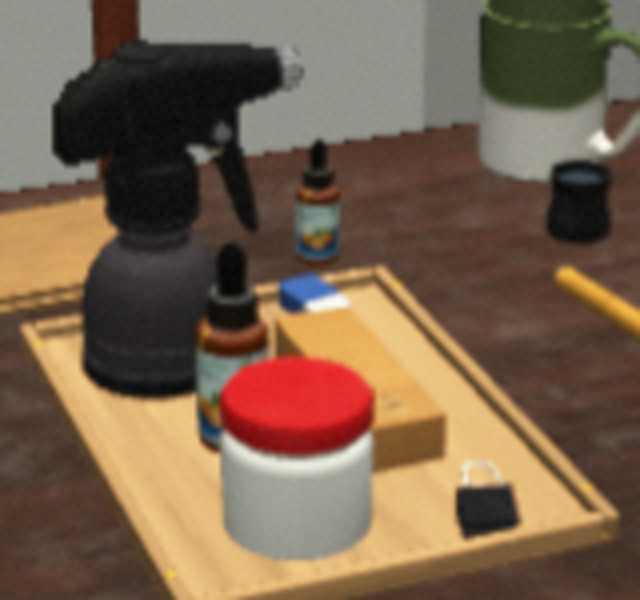

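The crops show these centres (full-image pixels): top view has lid (335.8,262.6), bulb (296,262.4), spray body (258.4,269.6), nozzle (251.6,226) and block (293.8,233.2). In the side view they are lid top (304.5,292.7), bulb tip (287.8,256.5) and nozzle (304,212.5).

```bash
python3 - <<'E'
from h import *
np.set_printoptions(precision=4,suppress=True)
t=cv2.imread("pics/top0.png")
h=cv2.cvtColor(t,cv2.COLOR_BGR2HSV)
def rect(m,x0,y0,x1,y1,z):
    k=np.zeros(m.shape,np.uint8);k[y0:y1,x0:x1]=m[y0:y1,x0:x1]
    k=cv2.morphologyEx(k,cv2.MORPH_OPEN,np.ones((3,3)))
    c=max(cv2.findContours(k,0,2)[0],key=cv2.contourArea);b=cv2.boxPoints(cv2.minAreaRect(c))
    w=np.array([plane("top",p,z) for p in b]);e=[w[1]-w[0],w[2]-w[1]]
    L=max(e,key=np.linalg.norm);print(b.round(1).tolist(),"ctr",w.mean(0),"sizes",[np.linalg.norm(x) for x in e],"long angle",np.degrees(np.arctan2(L[1],L[0])))
print("mat");rect(((h[...,2]>75)&(h[...,1]<90)).astype(np.uint8),385,195,463,385,.003)
print("boards");rect(((h[...,2]>95)&(h[...,1]>80)).astype(np.uint8),150,247,222,335,.012)
print("lid");rect(((h[...,0]<6)|(h[...,0]>174)&(h[...,1]>140)).astype(np.uint8),315,240,360,285,.075)
print("tray");w=np.array([plane("top",(220+x/5,190+y/5),.016) for x,y in((72,59),(703,70),(702,540),(55,530))]);print(w,w.mean(0))
print("block");w=np.array([plane("top",(220+x/5,190+y/5),.033) for x,y in((226,168),(513,168),(511,263),(227,261))]);print(w,w.mean(0))
print("jar tri",tri((335.8,262.6),(304.5,292.7)))
print("bulb",tri((296,262.4),(287.8,256.5)))
print("nozzle",tri((251.6,226),(304,212.5)))
print("boards corner?",plane("top",(258.4,269.6),.06),"spray body")
print("spray head mid edges",plane("top",(220+155/5,190+505/5),.17),plane("top",(220+158/5,190+180/5),.16))
print("blk tri", tri((220+513/5,190+168/5),(230+443/4,195+412/4)), tri((220+511/5,190+263/5),(230+372/4,195+430/4)))
for p,z in (((208,207),.05),((370,179),.05)):print(plane("top",p,z))
E
```

```text
mat
[[385.0, 195.0], [462.0, 195.0], [462.0, 384.0], [385.0, 384.0]] ctr [ 0.4828 -0.2507  0.003 ] sizes [np.float64(0.16751043017255227), np.float64(0.3986360574415591)] long angle 177.9664248194345
boards
[[158.10000610351562, 249.60000610351562], [211.0, 248.6999969482422], [212.10000610351562, 320.29998779296875], [159.3000030517578, 321.20001220703125]] ctr [0.4872 0.2512 0.012 ] sizes [np.float64(0.11091195521364994), np.float64(0.1491723353821205)] long angle -177.54057013376388
lid
[[319.0, 247.0], [351.0, 247.0], [351.0, 278.0], [319.0, 278.0]] ctr [ 0.5309 -0.0586  0.075 ] sizes [np.float64(0.06362548434216515), np.float64(0.06136940919581683)] long angle -89.82266849642227
tray
[[ 0.6627  0.1516  0.016 ]
 [ 0.6591 -0.1174  0.016 ]
 [ 0.4602 -0.115   0.016 ]
 [ 0.4638  0.1545  0.016 ]] [0.5614 0.0184 0.016 ]
block
[[ 0.6138  0.084   0.033 ]
 [ 0.6142 -0.0356  0.033 ]
 [ 0.5744 -0.0348  0.033 ]
 [ 0.5748  0.0831  0.033 ]] [0.5943 0.0242 0.033 ]
jar tri (array([ 0.5322, -0.0609,  0.0718]), np.float64(0.0030889143874284213))
bulb (array([0.5307, 0.0173, 0.106 ]), np.float64(0.003622245881708364))
nozzle (array([0.594 , 0.0979, 0.1535]), np.float64(0.0029964962114859433))
boards corner? [0.517  0.0941 0.06  ] spray body
spray head mid edges [0.4748 0.0956 0.17  ] [0.5917 0.0976 0.16  ]
blk tri (array([ 0.6146, -0.0358,  0.0314]), np.float64(0.0004197616320599271)) (array([ 0.577 , -0.0357,  0.0297]), np.float64(0.004918844375888766))
[0.6453 0.2002 0.05  ]
[ 0.7057 -0.1335  0.05  ]
```

```bash
python3 - <<'E'
from h import *
t=cv2.imread("pics/top0.png")
a=cv2.resize(t[235:335,150:225],None,fx=5,fy=5,interpolation=cv2.INTER_CUBIC)
b=cv2.resize(t[200:380,385:470],None,fx=2.7778,fy=2.7778,interpolation=cv2.INTER_CUBIC)
print(a.shape,b.shape);cv2.imwrite("pics/mb.png",np.hstack([a,b[:500]]))
np.set_printoptions(precision=4,suppress=True)
w=np.array([plane("top",p,.003) for p in((397,209),(452,208),(461,369),(405,371))]);print(w,w.mean(0))
E
```

```text
(500, 375, 3) (500, 236, 3)
[[ 0.6508 -0.1976  0.003 ]
 [ 0.6535 -0.3169  0.003 ]
 [ 0.314  -0.3245  0.003 ]
 [ 0.3099 -0.2077  0.003 ]] [ 0.482  -0.2617  0.003 ]
```

View pics/mb.png

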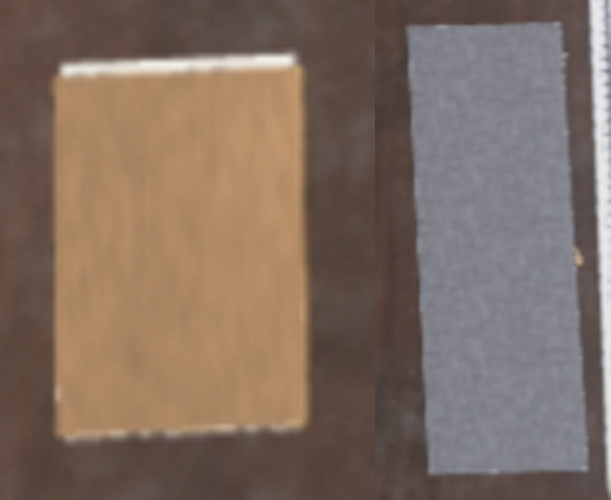

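```bash
python3 -m pendant '{"xyz":[[0.05,0,0.2],[0.2,-0.2,0.4],[0.4,-0.5,0.5],[0.6,-0.8,0.5],[0.7,-1,0.5],[0.8,-1,0.5],[0.9,-1,0.5],[0.9,-1,0.5],[0.9,-1,0.5],[0.9,-1,0.5]],"dr":[[0,0,0.01],[0,0,0.02],[0,0,0.03],[0,0,0.0423],[0,0,0.0423],[0,0,0.0423],[0,0,0.0423],[0,0,0.0423],[0,0,0.0423],[0,0,0.0423]],"claw":[1,1,1,1,1,1,1,1,1,1]}' 30
```

```text
clock: 0.93
ee_pos: [0.359, 0.4496, 0.2962]
tool_rot: [[-1.0, 0.005, 0.0], [0.005, 1.0, -0.0], [-0.0, -0.0, -1.0]]
force: [-0.8, 0.4, -0.5]
opening: 0.0851
finger_force: 0.0
```

The boards' centre is at crop (178,252), i.e. world (0.487, 0.250) with yaw about 2°. The mat's centre is (0.482, -0.262), 0.119 × 0.34 m with yaw about 1.5°, which matches the text.

```bash
python3 -m pendant '{"xyz":[[0.1,-0.17,0],[0.2,-0.34,0],[0.3,-0.51,0],[0.4,-0.68,0],[0.5,-0.85,0],[0.6,-1,0],[0.7,-1,0],[0.81,-1,0],[0.81,-1,0],[0.81,-1,0]],"dr":[[0,0,0],[0,0,0],[0,0,0],[0,0,0],[0,0,0],[0,0,0],[0,0,0],[0,0,0],[0,0,0],[0,0,0]],"claw":[1,1,1,1,1,1,1,1,1,1]}'
python3 -m pendant '{"xyz":[[0,-0.15,0],[0,-0.3,0],[0,-0.5,0],[0,-0.6,0],[0,-0.7,0],[0,-0.763,0],[0,-0.763,0],[0,-0.763,0],[0,-0.763,0],[0,-0.763,0]],"dr":[[0,0,0],[0,0,0],[0,0,0],[0,0,0],[0,0,0],[0,0,0],[0,0,0],[0,0,0],[0,0,0],[0,0,0]],"claw":[1,1,1,1,1,1,1,1,1,1]}'
python3 - <<'E'
from h import *
cv2.imwrite("pics/s1.png",cv2.resize(imaging.snapshot("side")[120:345,180:420,::-1],None,fx=2.5,fy=2.5))
E
```

```text
clock: 1.77
ee_pos: [0.5189, 0.2526, 0.2954]
tool_rot: [[-1.0, -0.001, -0.001], [-0.001, 1.0, -0.001], [0.001, -0.001, -1.0]]
force: [-0.7, 0.1, -0.6]
opening: 0.0852
finger_force: 0.0
clock: 2.6
ee_pos: [0.519, 0.1009, 0.2961]
tool_rot: [[-1.0, -0.003, -0.0], [-0.003, 1.0, 0.0], [0.0, 0.0, -1.0]]
force: [0.5, -0.1, 0.5]
opening: 0.0853
finger_force: 0.0
```

View pics/s1.png

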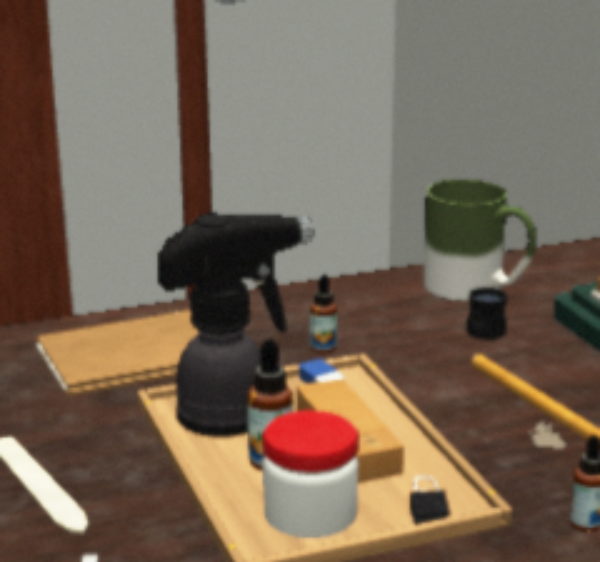

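The gripper is above the view (tip at crop (230,0)) and nothing has been touched. The spray's neck sits at crop (220,300), i.e. side pixel (268,240). I'll check the axis against that.

```bash
python3 - <<'E'
from h import *
from bench import sensors
for x,y in((.521,.096),(.531,.098)): print(x,proj("side",(x,y,.11)),proj("top",(x,y,.075)), proj("side",(x,y,.05)))
print(sensors.get_obs()["ee_pos"])
E
```

```text
0.521 [267.86931783 239.19144643] [256.69222551 267.23336864] [268.65040357 267.52923302]
0.531 [272.52477533 238.05925353] [255.75689188 262.16065014] [273.19627535 266.28661151]
[0.51911279 0.10052642 0.29611599]
```

```bash
python3 -m pendant '{"xyz":[[0.01,-0.02,-0.15],[0.01,-0.02,-0.3],[0.01,-0.02,-0.45],[0.01,-0.02,-0.55],[0.01,-0.02,-0.65],[0.01,-0.02,-0.75],[0.01,-0.02,-0.8],[0.01,-0.02,-0.845],[0.01,-0.02,-0.845],[0.01,-0.02,-0.845]],"dr":[[0,0,0],[0,0,0],[0,0,0],[0,0,0],[0,0,0],[0,0,0],[0,0,0],[0,0,0],[0,0,0],[0,0,0]],"claw":[1,1,1,1,1,1,1,1,1,1]}'
python3 -m pendant '{"xyz":[[0,0,0],[0,0,0],[0,0,0],[0,0,0],[0,0,0],[0,0,0],[0,0,0],[0,0,0],[0,0,0],[0,0,0]],"dr":[[0,0,0],[0,0,0],[0,0,0],[0,0,0],[0,0,0],[0,0,0],[0,0,0],[0,0,0],[0,0,0],[0,0,0]],"claw":[0.6,0.2,-0.2,-0.6,-1,-1,-1,-1,-1,-1]}' 40
```

```text
clock: 3.48
ee_pos: [0.5216, 0.095, 0.1276]
tool_rot: [[-1.0, -0.0, 0.0], [-0.0, 1.0, 0.0], [-0.0, 0.0, -1.0]]
force: [0.7, 0.0, 0.8]
opening: 0.0854
finger_force: 0.0
clock: 4.32
ee_pos: [0.522, 0.0952, 0.128]
tool_rot: [[-1.0, -0.0, 0.001], [-0.0, 1.0, 0.001], [-0.001, 0.001, -1.0]]
force: [-1.5, 1.1, 6.1]
opening: 0.0294
finger_force: 39.5
```

```bash
python3 -m pendant '{"xyz":[[0,0,0.03],[0,0,0.06],[0,0,0.09],[0,0,0.12],[0,0,0.15],[0,0,0.15],[0,0,0.15],[0,0,0.15],[0,0,0.15],[0,0,0.15]],"dr":[[0,0,0],[0,0,0],[0,0,0],[0,0,0],[0,0,0],[0,0,0],[0,0,0],[0,0,0],[0,0,0],[0,0,0]],"claw":[-1,-1,-1,-1,-1,-1,-1,-1,-1,-1]}'
python3 - <<'E'
from h import *
cv2.imwrite("pics/s2.png",cv2.resize(imaging.snapshot("side")[120:345,180:420,::-1],None,fx=2.5,fy=2.5))
E
```

```text
clock: 5.15
ee_pos: [0.521, 0.0947, 0.1569]
tool_rot: [[-1.0, -0.0, -0.001], [-0.0, 1.0, -0.0], [0.001, -0.0, -1.0]]
force: [0.3, -0.3, -1.9]
opening: 0.0294
finger_force: 39.6
```

View pics/s2.png

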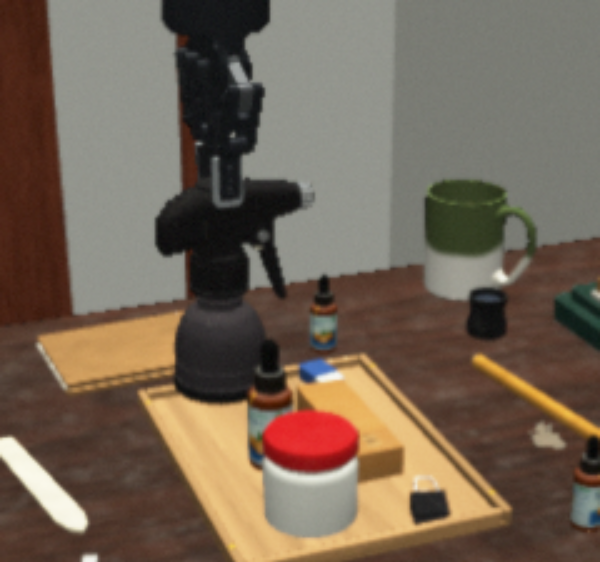

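The spray is lifted cleanly by 30 mm and is upright, with the fingers at crop (228,185) and the foot at (220,390), clear of the tray floor. I'll carry it to the mat's far end.

```bash
python3 -m pendant '{"xyz":[[0,0,0.08],[0,0,0.2],[0,0,0.32],[0,0,0.45],[0.03,-0.05,0.5],[0.06,-0.15,0.5],[0.09,-0.27,0.5],[0.12,-0.4,0.5],[0.15,-0.53,0.5],[0.18,-0.66,0.5]],"dr":[[0,0,0],[0,0,0],[0,0,0],[0,0,0],[0,0,0],[0,0,0],[0,0,0],[0,0,0],[0,0,0],[0,0,0]],"claw":[-1,-1,-1,-1,-1,-1,-1,-1,-1,-1]}'
python3 -m pendant '{"xyz":[[0.03,-0.13,0],[0.06,-0.26,0],[0.09,-0.4,0],[0.12,-0.54,0],[0.14,-0.68,0],[0.16,-0.8,0],[0.175,-0.9,0],[0.175,-0.98,0],[0.175,-1,0],[0.175,-1,0]],"dr":[[0,0,0],[0,0,0],[0,0,0],[0,0,0],[0,0,0],[0,0,0],[0,0,0],[0,0,0],[0,0,0],[0,0,0]],"claw":[-1,-1,-1,-1,-1,-1,-1,-1,-1,-1]}'
```

```text
clock: 6.03
ee_pos: [0.5573, -0.0396, 0.2564]
tool_rot: [[-1.0, 0.0, -0.001], [0.0, 1.0, -0.001], [0.001, -0.001, -1.0]]
force: [-0.1, 0.4, -2.4]
opening: 0.0295
finger_force: 39.7
clock: 6.87
ee_pos: [0.5914, -0.2396, 0.2564]
tool_rot: [[-1.0, 0.003, -0.001], [0.003, 1.0, -0.001], [0.001, -0.001, -1.0]]
force: [-0.4, -0.3, -1.4]
opening: 0.0295
finger_force: 39.7
```

```bash
python3 -m pendant '{"xyz":[[0,-0.05,-0.05],[0,-0.1,-0.15],[0,-0.1,-0.27],[0,-0.1,-0.38],[0,-0.1,-0.48],[0,-0.1,-0.56],[0,-0.1,-0.61],[0,-0.1,-0.64],[0,-0.1,-0.655],[0,-0.1,-0.665]],"dr":[[0,0,0],[0,0,0],[0,0,0],[0,0,0],[0,0,0],[0,0,0],[0,0,0],[0,0,0],[0,0,0],[0,0,0]],"claw":[-1,-1,-1,-1,-1,-1,-1,-1,-1,-1]}'
python3 -m pendant '{"xyz":[[0,0,0],[0,0,0],[0,0,0],[0,0,0],[0,0,0],[0,0,0],[0,0,0],[0,0,0],[0,0,0],[0,0,0]],"dr":[[0,0,0],[0,0,0],[0,0,0],[0,0,0],[0,0,0],[0,0,0],[0,0,0],[0,0,0],[0,0,0],[0,0,0]],"claw":[-1,-1,-0.2,-0.1,0.1,0.3,0.5,0.5,0.5,0.5]}'
```

```text
clock: 7.7
ee_pos: [0.5927, -0.2571, 0.1244]
tool_rot: [[-1.0, -0.0, 0.001], [-0.0, 1.0, -0.0], [-0.001, -0.0, -1.0]]
force: [0.2, 0.3, -1.2]
opening: 0.0295
finger_force: 39.7
clock: 8.53
ee_pos: [0.5923, -0.2573, 0.1243]
tool_rot: [[-1.0, 0.0, -0.0], [0.0, 1.0, 0.0], [0.0, 0.0, -1.0]]
force: [-0.6, -0.1, 1.0]
opening: 0.0644
finger_force: 0.0
```

```bash
python3 -m pendant '{"xyz":[[0,0,0.15],[0,0,0.3],[0,0,0.45],[0,0,0.55],[-0.05,0.1,0.55],[-0.1,0.28,0.55],[-0.15,0.46,0.55],[-0.2,0.64,0.55],[-0.25,0.82,0.55],[-0.305,1,0.55]],"dr":[[0,0,0],[0,0,0],[0,0,0],[0,0,0],[0,0,0],[0,0,0],[0,0,0],[0,0,0],[0,0,0],[0,0,0]],"claw":[0.5,0.5,0.5,0.4,0.3,0.2,0.15,0.15,0.15,0.15]}'
python3 -m pendant '{"xyz":[[0,0.15,0],[0,0.28,0],[0,0.36,0],[0,0.375,0],[0,0.375,0],[0,0.375,-0.1],[0,0.375,-0.2],[0,0.375,-0.3],[0,0.375,-0.4],[0,0.375,-0.4]],"dr":[[0,0,0],[0,0,0],[0,0,0],[0,0,0],[0,0,0],[0,0,0],[0,0,0],[0,0,0],[0,0,0],[0,0,0]],"claw":[0.15,0.15,0.15,0.15,0.15,0.15,0.15,0.15,0.15,0.15]}'
python3 - <<'E'
from h import *
a=cv2.resize(imaging.snapshot("side")[170:370,220:420,::-1],None,fx=2,fy=2);b=cv2.resize(imaging.snapshot("top")[190:390,240:440,::-1],None,fx=2,fy=2)
cv2.imwrite("pics/s3.png",np.hstack([a,b]))
E
```

```text
clock: 9.37
ee_pos: [0.5306, -0.0558, 0.2344]
tool_rot: [[-1.0, 0.0, 0.0], [0.0, 1.0, 0.0], [-0.0, 0.0, -1.0]]
force: [0.5, 0.2, -0.2]
opening: 0.0495
finger_force: 0.0
clock: 10.2
ee_pos: [0.5286, 0.0153, 0.151]
tool_rot: [[-1.0, 0.003, -0.006], [0.003, 1.0, -0.002], [0.006, -0.002, -1.0]]
force: [-1.0, -0.9, 0.2]
opening: 0.0491
finger_force: 0.0
```

View pics/s3.png

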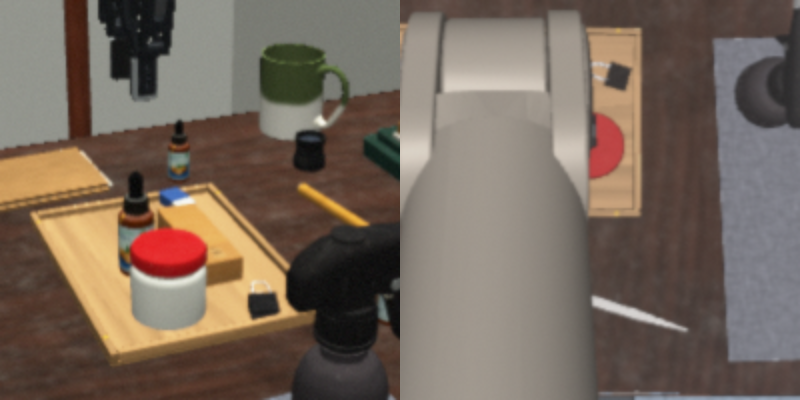

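The spray stands upright on the mat, and the gripper is over the dropper with its fingertip at crop (143,95) and the bulb at (135,178). I'll go down and grip.

```bash
python3 -m pendant '{"xyz":[[0,0.005,-0.08],[0,0.005,-0.17],[0,0.005,-0.26],[0,0.005,-0.35],[0,0.005,-0.43],[0,0.005,-0.49],[0,0.005,-0.53],[0,0.005,-0.54],[0,0.005,-0.54],[0,0.005,-0.54]],"dr":[[0,0,0],[0,0,0],[0,0,0],[0,0,0],[0,0,0],[0,0,0],[0,0,0],[0,0,0],[0,0,0],[0,0,0]],"claw":[0.15,0.15,0.15,0.15,0.15,0.15,0.15,0.15,0.15,0.15]}' 30
python3 -m pendant '{"xyz":[[0,0,0],[0,0,0],[0,0,0],[0,0,0],[0,0,0],[0,0,0],[0,0,0],[0,0,0],[0,0,0],[0,0,0]],"dr":[[0,0,0],[0,0,0],[0,0,0],[0,0,0],[0,0,0],[0,0,0],[0,0,0],[0,0,0],[0,0,0],[0,0,0]],"claw":[0,-0.1,-0.2,-0.3,-0.5,-0.8,-0.8,-0.8,-0.8,-0.8]}'
```

```text
clock: 11.13
ee_pos: [0.5322, 0.0185, 0.0473]
tool_rot: [[-1.0, 0.0, 0.002], [0.0, 1.0, 0.0], [-0.002, 0.0, -1.0]]
force: [0.7, 0.5, 0.1]
opening: 0.0495
finger_force: 0.0
clock: 11.97
ee_pos: [0.5317, 0.0186, 0.0466]
tool_rot: [[-1.0, 0.0, 0.001], [0.0, 1.0, 0.0], [-0.001, 0.0, -1.0]]
force: [-0.0, -0.2, 5.1]
opening: 0.0206
finger_force: 29.5
```

```bash
python3 -m pendant '{"xyz":[[0,0,0.02],[0,0,0.05],[0,0,0.09],[0,0,0.12],[0,0,0.15],[0,0,0.15],[0,0,0.15],[0,0,0.15],[0,0,0.15],[0,0,0.15]],"dr":[[0,0,0],[0,0,0],[0,0,0],[0,0,0],[0,0,0],[0,0,0],[0,0,0],[0,0,0],[0,0,0],[0,0,0]],"claw":[-0.8,-0.8,-0.8,-0.8,-0.8,-0.8,-0.8,-0.8,-0.8,-0.8]}'
python3 - <<'E'
from h import *
cv2.imwrite("pics/s4.png",cv2.resize(imaging.snapshot("side")[170:370,220:420,::-1],None,fx=2.5,fy=2.5))
E
```

```text
clock: 12.8
ee_pos: [0.531, 0.0187, 0.076]
tool_rot: [[-1.0, 0.0, -0.001], [0.0, 1.0, -0.0], [0.001, -0.0, -1.0]]
force: [-0.5, -0.1, -1.5]
opening: 0.0207
finger_force: 29.4
```

View pics/s4.png

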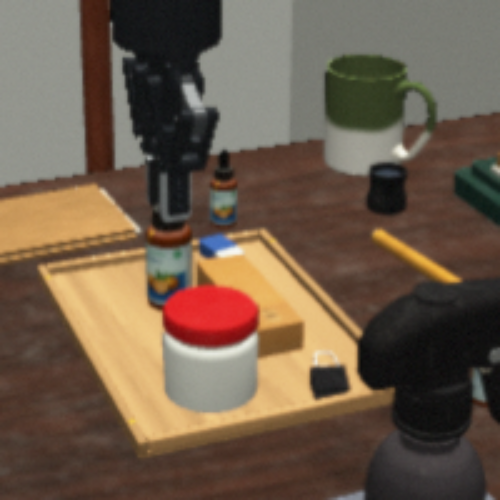

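The dropper is lifted and upright, held by its cap with the fingertips at crop (173,225). I'll check how far the tips really reach.

```bash
python3 - <<'E'
from h import *
for z in(.076,.085,.095): print(z,proj("side",(.531,.0187-.012,z)))
print("foot",[(z,proj("side",(.531,.0187,z))) for z in (.008,.0375)])
E
python3 -m pendant '{"xyz":[[0,0,0.1],[0,0,0.2],[0,0,0.3],[0,0,0.4],[0,0,0.5],[0,-0.1,0.55],[0,-0.22,0.55],[-0.02,-0.36,0.55],[-0.04,-0.5,0.55],[-0.06,-0.64,0.55]],"dr":[[0,0,0],[0,0,0],[0,0,0],[0,0,0],[0,0,0],[0,0,0],[0,0,0],[0,0,0],[0,0,0],[0,0,0]],"claw":[-0.8,-0.8,-0.8,-0.8,-0.8,-0.8,-0.8,-0.8,-0.8,-0.8]}'
python3 -m pendant '{"xyz":[[-0.03,-0.14,0],[-0.06,-0.28,0],[-0.09,-0.4,0],[-0.12,-0.52,0],[-0.15,-0.62,0],[-0.18,-0.7,0],[-0.185,-0.75,0],[-0.185,-0.765,0],[-0.185,-0.765,0],[-0.185,-0.765,0]],"dr":[[0,0,0],[0,0,0],[0,0,0],[0,0,0],[0,0,0],[0,0,0],[0,0,0],[0,0,0],[0,0,0],[0,0,0]],"claw":[-0.8,-0.8,-0.8,-0.8,-0.8,-0.8,-0.8,-0.8,-0.8,-0.8]}'
```

```text
0.076 [289.15484531 273.98907013]
0.085 [289.10339451 269.49566298]
0.095 [289.04645119 264.46277163]
foot [(0.008, array([287.32450375, 303.83245183])), (0.0375, array([287.12827891, 289.91219417]))]
clock: 13.68
ee_pos: [0.5189, -0.1104, 0.1862]
tool_rot: [[-1.0, -0.0, -0.0], [-0.0, 1.0, 0.0], [0.0, 0.0, -1.0]]
force: [0.3, -0.6, -0.5]
opening: 0.021
finger_force: 29.5
clock: 14.52
ee_pos: [0.4829, -0.2611, 0.1861]
tool_rot: [[-1.0, -0.001, -0.0], [-0.001, 1.0, 0.001], [0.0, 0.001, -1.0]]
force: [0.0, 0.1, 0.4]
opening: 0.021
finger_force: 29.5
```

```bash
python3 -m pendant '{"xyz":[[0,0,-0.08],[0,0,-0.2],[0,0,-0.32],[0,0,-0.43],[0,0,-0.53],[0,0,-0.61],[0,0,-0.66],[0,0,-0.69],[0,0,-0.705],[0,0,-0.715]],"dr":[[0,0,0],[0,0,0],[0,0,0],[0,0,0],[0,0,0],[0,0,0],[0,0,0],[0,0,0],[0,0,0],[0,0,0]],"claw":[-0.8,-0.8,-0.8,-0.8,-0.8,-0.8,-0.8,-0.8,-0.8,-0.8]}'
python3 -m pendant '{"xyz":[[0,0,0],[0,0,0],[0,0,0],[0,0,0],[0,0,0],[0,0,0],[0,0,0],[0,0,0],[0,0,0],[0,0,0]],"dr":[[0,0,0],[0,0,0],[0,0,0],[0,0,0],[0,0,0],[0,0,0],[0,0,0],[0,0,0],[0,0,0],[0,0,0]],"claw":[-0.8,-0.8,-0.45,-0.35,-0.2,0,0.15,0.15,0.15,0.15]}'
python3 - <<'E'
from h import *
cv2.imwrite("pics/s5.png",cv2.resize(imaging.snapshot("side")[190:450,220:480,::-1],None,fx=2.3,fy=2.3))
for z in(.045,.055,.065): print(z,proj("side",(.4829,-.2611-.025,z)))
E
```

```text
clock: 15.35
ee_pos: [0.4829, -0.262, 0.0435]
tool_rot: [[-1.0, -0.001, 0.001], [-0.001, 1.0, -0.0], [-0.001, -0.0, -1.0]]
force: [0.9, -0.2, -0.5]
opening: 0.021
finger_force: 29.5
clock: 16.18
ee_pos: [0.4823, -0.2623, 0.0433]
tool_rot: [[-1.0, 0.0, -0.0], [0.0, 1.0, 0.0], [0.0, 0.0, -1.0]]
force: [-0.1, -1.3, 0.2]
opening: 0.0494
finger_force: 0.0
0.045 [331.00520306 391.27422999]
0.055 [331.16766466 385.35793718]
0.065 [331.33185872 379.36295875]
```

View pics/s5.png

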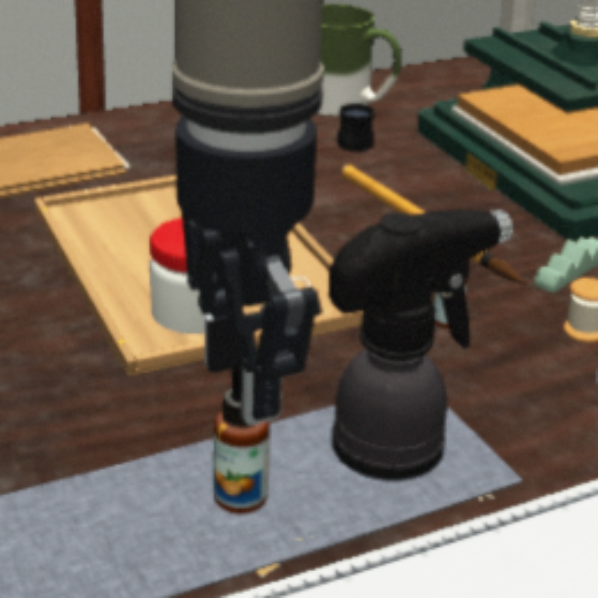

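The dropper is upright on the mat at crop (240,490), with the spray beside it at (390,460). The open fingertips at (262,425) are about 25 mm above the TCP, so I'll go lower for the jar.

```bash
python3 -m pendant '{"xyz":[[0,0,0.1],[0,0,0.25],[0,0,0.4],[0,0,0.55],[0,0.05,0.68],[0.04,0.2,0.68],[0.08,0.36,0.68],[0.12,0.52,0.68],[0.16,0.68,0.68],[0.2,0.84,0.68]],"dr":[[0,0,0],[0,0,0],[0,0,0],[0,0,0],[0,0,0],[0,0,0],[0,0,0],[0,0,0],[0,0,0],[0,0,0]],"claw":[0.15,0.15,0.15,0.15,0.3,0.6,1,1,1,1]}'
python3 -m pendant '{"xyz":[[0.04,0.12,0],[0.04,0.17,0],[0.04,0.17,0],[0.04,0.17,-0.1],[0.04,0.17,-0.22],[0.04,0.17,-0.34],[0.04,0.17,-0.46],[0.04,0.17,-0.46],[0.04,0.17,-0.46],[0.04,0.17,-0.46]],"dr":[[0,0,0],[0,0,0],[0,0,0],[0,0,0],[0,0,0],[0,0,0],[0,0,0],[0,0,0],[0,0,0],[0,0,0]],"claw":[1,1,1,1,1,1,1,1,1,1]}'
```

```text
clock: 17.07
ee_pos: [0.5224, -0.0928, 0.1795]
tool_rot: [[-1.0, 0.0, 0.0], [0.0, 1.0, 0.0], [-0.0, 0.0, -1.0]]
force: [0.9, -0.5, -0.7]
opening: 0.0856
finger_force: 0.0
clock: 17.9
ee_pos: [0.5308, -0.0617, 0.0885]
tool_rot: [[-1.0, 0.002, 0.001], [0.002, 1.0, -0.001], [-0.001, -0.001, -1.0]]
force: [0.8, 0.4, 0.6]
opening: 0.0854
finger_force: 0.0
```

```bash
python3 -m pendant '{"xyz":[[0,0.006,-0.05],[0,0.006,-0.1],[0,0.006,-0.15],[0,0.006,-0.2],[0,0.006,-0.25],[0,0.006,-0.29],[0,0.006,-0.32],[0,0.006,-0.333],[0,0.006,-0.333],[0,0.006,-0.333]],"dr":[[0,0,0],[0,0,0],[0,0,0],[0,0,0],[0,0,0],[0,0,0],[0,0,0],[0,0,0],[0,0,0],[0,0,0]],"claw":[1,1,1,1,1,1,1,1,1,1]}' 35
python3 -m pendant '{"xyz":[[0,0,0],[0,0,0],[0,0,0],[0,0,0],[0,0,0],[0,0,0],[0,0,0],[0,0,0],[0,0,0],[0,0,0]],"dr":[[0,0,0],[0,0,0],[0,0,0],[0,0,0],[0,0,0],[0,0,0],[0,0,0],[0,0,0],[0,0,0],[0,0,0]],"claw":[0.8,0.7,0.6,0.5,0.4,0.2,0,0,0,0]}'
python3 -m pendant '{"xyz":[[0,0,0.02],[0,0,0.05],[0,0,0.09],[0,0,0.12],[0,0,0.15],[0,0,0.2],[0,0,0.25],[0,0,0.25],[0,0,0.25],[0,0,0.25]],"dr":[[0,0,0],[0,0,0],[0,0,0],[0,0,0],[0,0,0],[0,0,0],[0,0,0],[0,0,0],[0,0,0],[0,0,0]],"claw":[0,0,0,0,0,0,0,0,0,0]}'
python3 - <<'E'
from h import *
cv2.imwrite("pics/s6.png",cv2.resize(imaging.snapshot("side")[190:370,220:420,::-1],None,fx=2.5,fy=2.5))
E
```

```text
clock: 18.73
ee_pos: [0.5304, -0.0592, 0.0207]
tool_rot: [[-1.0, 0.0, 0.0], [0.0, 1.0, -0.0], [-0.0, -0.0, -1.0]]
force: [0.1, -0.7, 0.7]
opening: 0.0855
finger_force: 0.0
clock: 19.57
ee_pos: [0.5308, -0.0594, 0.0216]
tool_rot: [[-1.0, 0.0, 0.001], [0.0, 1.0, -0.0], [-0.001, -0.0, -1.0]]
force: [-1.2, -0.8, 6.8]
opening: 0.0649
finger_force: 36.8
clock: 20.4
ee_pos: [0.5302, -0.0589, 0.0707]
tool_rot: [[-1.0, -0.0, -0.0], [-0.0, 1.0, 0.0], [0.0, 0.0, -1.0]]
force: [-0.3, 0.4, -1.3]
opening: 0.0646
finger_force: 39.0
```

View pics/s6.png

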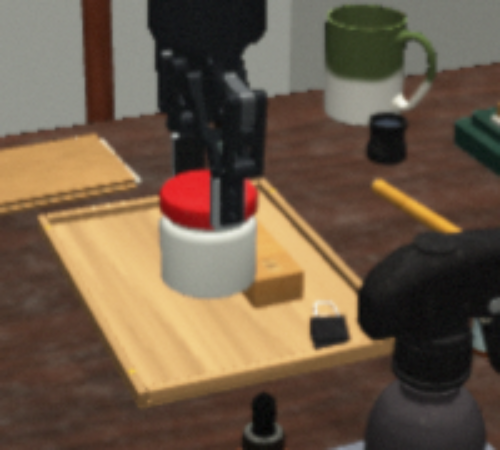

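The jar is held upright, with its bottom at crop (210,290) clear of the tray. I'll carry it to the near part of the mat.

```bash
python3 -m pendant '{"xyz":[[0,0,0.1],[0,0,0.2],[-0.05,0,0.3],[-0.15,0,0.35],[-0.28,-0.02,0.35],[-0.4,-0.1,0.35],[-0.5,-0.2,0.35],[-0.6,-0.3,0.35],[-0.68,-0.42,0.35],[-0.715,-0.54,0.35]],"dr":[[0,0,0],[0,0,0],[0,0,0],[0,0,0],[0,0,0],[0,0,0],[0,0,0],[0,0,0],[0,0,0],[0,0,0]],"claw":[0,0,0,0,0,0,0,0,0,0]}'
python3 -m pendant '{"xyz":[[0,-0.12,0],[0,-0.25,0],[0,-0.37,0],[0,-0.45,0],[0,-0.48,0],[0,-0.485,-0.08],[0,-0.485,-0.2],[0,-0.485,-0.32],[0,-0.485,-0.4],[0,-0.485,-0.4]],"dr":[[0,0,0],[0,0,0],[0,0,0],[0,0,0],[0,0,0],[0,0,0],[0,0,0],[0,0,0],[0,0,0],[0,0,0]],"claw":[0,0,0,0,0,0,0,0,0,0]}'
```

```text
clock: 21.28
ee_pos: [0.3842, -0.1675, 0.1401]
tool_rot: [[-1.0, 0.0, -0.002], [0.0, 1.0, 0.001], [0.002, 0.001, -1.0]]
force: [0.1, -0.5, -2.0]
opening: 0.065
finger_force: 39.5
clock: 22.12
ee_pos: [0.3849, -0.2619, 0.0578]
tool_rot: [[-1.0, -0.001, -0.006], [-0.001, 1.0, 0.003], [0.006, 0.003, -1.0]]
force: [-0.1, 0.5, -1.7]
opening: 0.0646
finger_force: 39.5
```

```bash
python3 -m pendant '{"xyz":[[0,0,0],[0,0,-0.05],[0,0,-0.1],[0,0,-0.14],[0,0,-0.17],[0,0,-0.19],[0,0,-0.2],[0,0,-0.208],[0,0,-0.208],[0,0,-0.208]],"dr":[[0,0,0],[0,0,0],[0,0,0],[0,0,0],[0,0,0],[0,0,0],[0,0,0],[0,0,0],[0,0,0],[0,0,0]],"claw":[0,0,0,0,0,0,0,0,0,0]}'
python3 -m pendant '{"xyz":[[0,0,0],[0,0,0],[0,0,0],[0,0,0],[0,0,0],[0,0,0],[0,0,0],[0,0,0],[0,0,0],[0,0,0]],"dr":[[0,0,0],[0,0,0],[0,0,0],[0,0,0],[0,0,0],[0,0,0],[0,0,0],[0,0,0],[0,0,0],[0,0,0]],"claw":[0.4,0.5,0.6,0.7,0.8,0.9,1,1,1,1]}'
```

```text
clock: 22.95
ee_pos: [0.3874, -0.2642, 0.0192]
tool_rot: [[-1.0, 0.0, 0.0], [0.0, 1.0, -0.0], [-0.0, -0.0, -1.0]]
force: [-0.4, -0.5, -1.1]
opening: 0.0645
finger_force: 39.5
clock: 23.78
ee_pos: [0.3873, -0.2641, 0.0191]
tool_rot: [[-1.0, 0.0, -0.0], [0.0, 1.0, 0.0], [0.0, 0.0, -1.0]]
force: [-1.0, -0.7, -0.9]
opening: 0.0856
finger_force: 0.0
```

```bash
python3 -m pendant '{"xyz":[[0,0,0.1],[0,0,0.25],[0,0,0.4],[0,0,0.55],[0,0,0.7],[0,0,0.85],[0.08,0.12,0.95],[0.16,0.26,0.95],[0.24,0.4,0.95],[0.32,0.55,0.95]],"dr":[[0,0,0],[0,0,0],[0,0,0],[0,0,0],[0,0,0.01],[0,0,0.03],[0,0,0.045],[0,0,0.06],[0,0,0.075],[0,0,0.09]],"claw":[1,1,1,1,1,1,1,1,1,1]}'
python3 -m pendant '{"xyz":[[0.08,0.1,0],[0.18,0.23,0],[0.28,0.36,0],[0.38,0.5,0],[0.48,0.63,0],[0.58,0.76,0],[0.66,0.86,0],[0.715,0.89,0],[0.715,0.89,0],[0.715,0.89,0]],"dr":[[0,0,0.018],[0,0,0.036],[0,0,0.054],[0,0,0.072],[0,0,0.09],[0,0,0.108],[0,0,0.126],[0,0,0.144],[0,0,0.16],[0,0,0.16]],"claw":[0.8,0.6,0.4,0.4,0.4,0.4,0.4,0.4,0.4,0.4]}'
python3 -c "
from bench import sensors;print(sensors.get_obs()['qpos'])"
```

```text
clock: 24.62
ee_pos: [0.452, -0.1532, 0.2098]
tool_rot: [[-0.843, -0.539, 0.002], [-0.539, 0.843, 0.0], [-0.002, -0.001, -1.0]]
force: [0.5, 0.3, -0.5]
opening: 0.0854
finger_force: 0.0
clock: 25.45
ee_pos: [0.5944, 0.0256, 0.2082]
tool_rot: [[0.005, -1.0, -0.001], [-1.0, -0.005, -0.001], [0.001, 0.001, -1.0]]
force: [-0.0, -1.1, -0.7]
opening: 0.0603
finger_force: 0.0
[ -3.11190746  19.49530565  -6.83751293  99.28357496   2.62390519
  61.4567562  169.47787382]
```

Joint 7 is right at its limit, so I'll turn the other way round (−180°).

```bash
python3 -m pendant '{"xyz":[[0,0,0],[0,0,0],[0,0,0],[0,0,0],[0,0,0],[0,0,0],[0,0,0],[0,0,0],[0,0,0],[0,0,0]],"dr":[[0,0,-0.0195],[0,0,-0.039],[0,0,-0.0585],[0,0,-0.078],[0,0,-0.0975],[0,0,-0.117],[0,0,-0.1365],[0,0,-0.156],[0,0,-0.175],[0,0,-0.19]],"claw":[0.4,0.4,0.4,0.4,0.4,0.4,0.4,0.4,0.4,0.4]}'
python3 -m pendant '{"xyz":[[0,0,0],[0,0,0],[0,0,0],[0,0,0],[0,0,0],[0,0,0],[0,0,0],[0,0,0],[0,0,0],[0,0,0]],"dr":[[0,0,-0.0195],[0,0,-0.039],[0,0,-0.0585],[0,0,-0.078],[0,0,-0.0975],[0,0,-0.117],[0,0,-0.1365],[0,0,-0.156],[0,0,-0.175],[0,0,-0.19]],"claw":[0.4,0.4,0.4,0.4,0.4,0.4,0.4,0.4,0.4,0.4]}'
python3 -m pendant '{"xyz":[[0,0,-0.1],[0,0,-0.2],[0,0,-0.3],[0,0,-0.4],[0,0,-0.5],[0,0,-0.6],[0,0,-0.65],[0,0,-0.65],[0,0,-0.65],[0,0,-0.65]],"dr":[[0,0,-0.0195],[0,0,-0.039],[0,0,-0.0585],[0,0,-0.078],[0,0,-0.0975],[0,0,-0.117],[0,0,-0.12],[0,0,-0.12],[0,0,-0.12],[0,0,-0.12]],"claw":[0.4,0.4,0.4,0.4,0.4,0.4,0.4,0.4,0.4,0.4]}'
python3 - <<'E'
from h import *
from bench import sensors;print(sensors.get_obs()['qpos'])
cv2.imwrite("pics/s7.png",cv2.resize(imaging.snapshot("side")[190:430,220:440,::-1],None,fx=2.5,fy=2.5))
E
```

```text
clock: 26.28
ee_pos: [0.5941, 0.0238, 0.2089]
tool_rot: [[-0.932, -0.362, -0.001], [-0.362, 0.932, -0.0], [0.001, 0.0, -1.0]]
force: [-0.1, -0.1, 0.1]
opening: 0.0599
finger_force: 0.0
clock: 27.12
ee_pos: [0.5941, 0.0239, 0.2089]
tool_rot: [[-0.68, 0.733, -0.0], [0.733, 0.68, -0.0], [0.0, -0.0, -1.0]]
force: [-0.3, 0.4, -0.7]
opening: 0.0601
finger_force: 0.0
clock: 27.95
ee_pos: [0.5952, 0.0238, 0.0802]
tool_rot: [[-0.002, 1.0, 0.002], [1.0, 0.002, 0.0], [0.0, 0.002, -1.0]]
force: [1.1, -0.2, -0.2]
opening: 0.0595
finger_force: 0.0
[-27.19553376  29.33331039  25.13442816 107.49283728 -16.63625102
  46.66729737   6.74437229]
```

View pics/s7.png

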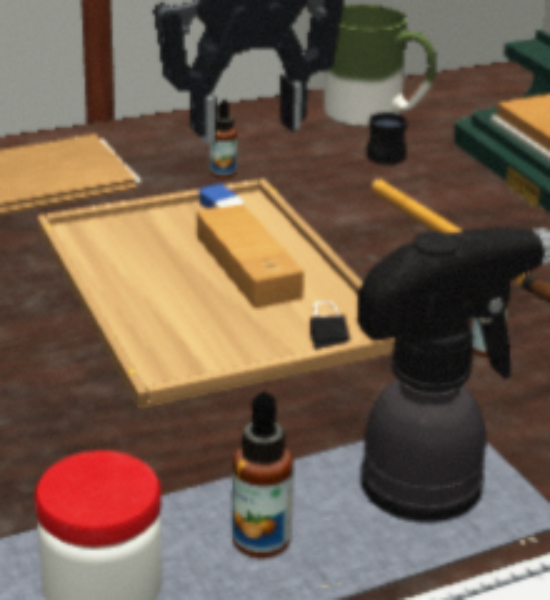

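All three stand upright on the mat and the block is untouched at crop (250,255). The open fingertips straddle it at (205,142) and (290,128).

```bash
python3 - <<'E'
from h import *
for z in(.08,.09,.1,.11): print(z,proj("side",(.5952-.036,.0238-.011,z)),proj("side",(.5952+.036,.0238-.011,z)))
E
python3 -m pendant '{"xyz":[[0,0,-0.05],[0,0,-0.1],[0,0,-0.15],[0,0,-0.19],[0,0,-0.23],[0,0,-0.27],[0,0,-0.29],[0,0,-0.29],[0,0,-0.29],[0,0,-0.29]],"dr":[[0,0,0],[0,0,0],[0,0,0],[0,0,0],[0,0,0],[0,0,0],[0,0,0],[0,0,0],[0,0,0],[0,0,0]],"claw":[0.4,0.4,0.4,0.4,0.4,0.4,0.4,0.4,0.4,0.4]}'
python3 - <<'E'
from h import *
cv2.imwrite("pics/s8.png",cv2.resize(imaging.snapshot("side")[200:350,230:390,::-1],None,fx=3.5,fy=3.5))
E
```

```text
0.08 [302.52754906 268.05336953] [338.4028468  261.79212512]
0.09 [302.52669991 263.1015115 ] [338.54454106 256.94294468]
0.1 [302.52626119 258.10861314] [338.68703026 252.05501161]
0.11 [302.52624282 253.0744836 ] [338.83031135 247.12816073]
clock: 28.83
ee_pos: [0.5947, 0.0238, 0.0214]
tool_rot: [[0.0, 1.0, 0.001], [1.0, -0.0, 0.0], [0.0, 0.001, -1.0]]
force: [0.0, -0.2, -0.4]
opening: 0.0595
finger_force: 0.0
```

View pics/s8.png

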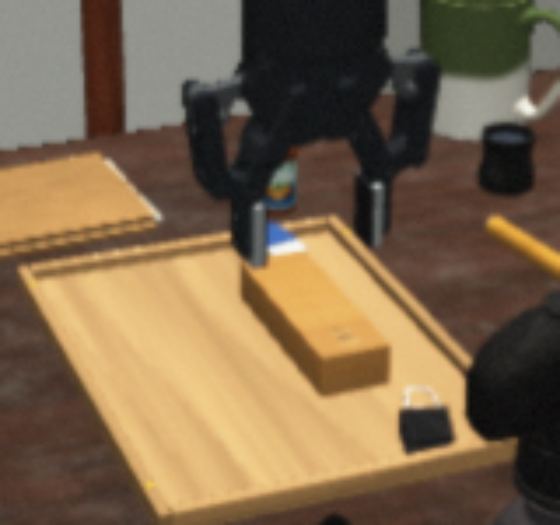

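The fingertips at crop (255,262) and (372,245) straddle the block in x and are still clearly above its top, which matches the offset seen earlier. I'll go down in small steps, watching the force.

```bash
python3 -m pendant '{"xyz":[[0,0,-0.01],[0,0,-0.02],[0,0,-0.03],[0,0,-0.04],[0,0,-0.05],[0,0,-0.06],[0,0,-0.065],[0,0,-0.065],[0,0,-0.065],[0,0,-0.065]],"dr":[[0,0,0],[0,0,0],[0,0,0],[0,0,0],[0,0,0],[0,0,0],[0,0,0],[0,0,0],[0,0,0],[0,0,0]],"claw":[0.4,0.4,0.4,0.4,0.4,0.4,0.4,0.4,0.4,0.4]}' 25
python3 - <<'E'
from h import *
im=imaging.snapshot("side");np.save("s9.npy",im)
# light pad strip of left finger: print brightness/saturation down the columns
g=im[255:310,296:312].astype(int)
for r in range(0,55,3): print(255+r,[int(v) for v in g[r].mean(-1)[::2]])
for z in (.008,.02,.03,.04,.05):print(z,proj("side",(.5947-.036,.0238-.011,z)))
E
```

```text
clock: 29.72
ee_pos: [0.5944, 0.0239, 0.0082]
tool_rot: [[0.0, 1.0, 0.0], [1.0, -0.0, -0.0], [-0.0, 0.0, -1.0]]
force: [0.6, 0.1, 0.3]
opening: 0.0594
finger_force: 0.0
255 [37, 36, 30, 24, 19, 22, 43, 77]
258 [25, 33, 27, 22, 20, 28, 69, 68]
261 [24, 24, 23, 27, 25, 49, 50, 53]
264 [22, 22, 22, 45, 123, 105, 120, 140]
267 [44, 24, 26, 79, 99, 104, 123, 126]
270 [29, 19, 23, 76, 95, 138, 217, 236]
273 [49, 22, 19, 83, 96, 130, 174, 171]
276 [99, 24, 26, 77, 98, 134, 162, 165]
279 [177, 112, 30, 79, 97, 137, 166, 165]
282 [177, 135, 68, 84, 85, 142, 168, 168]
285 [179, 162, 65, 64, 70, 85, 155, 167]
288 [183, 180, 170, 76, 65, 69, 77, 127]
291 [185, 184, 177, 169, 93, 63, 67, 73]
294 [180, 184, 184, 181, 177, 116, 63, 67]
297 [173, 178, 183, 183, 180, 177, 142, 67]
300 [169, 170, 173, 178, 186, 182, 180, 152]
303 [165, 169, 170, 169, 174, 182, 182, 179]
306 [173, 166, 165, 171, 172, 171, 176, 180]
309 [176, 175, 167, 169, 172, 172, 170, 172]
0.008 [302.29670814 302.56309038]
0.02 [302.29128023 296.96258567]
0.03 [302.28713427 292.25200443]
0.04 [302.28334034 287.50163835]
0.05 [302.27990712 282.71126246]
```

```bash
python3 -m pendant '{"xyz":[[0,0,-0.02],[0,0,-0.04],[0,0,-0.06],[0,0,-0.08],[0,0,-0.1],[0,0,-0.11],[0,0,-0.12],[0,0,-0.12],[0,0,-0.12],[0,0,-0.12]],"dr":[[0,0,0],[0,0,0],[0,0,0],[0,0,0],[0,0,0],[0,0,0],[0,0,0],[0,0,0],[0,0,0],[0,0,0]],"claw":[0.4,0.4,0.4,0.4,0.4,0.4,0.4,0.4,0.4,0.4]}' 25
python3 - <<'E'
from h import *
im=imaging.snapshot("side")
g=im[264:310,296:312].astype(int)
for r in range(0,46,3): print(264+r,[int(v) for v in g[r].mean(-1)[::2]])
E
```

```text
clock: 30.6
ee_pos: [0.5945, 0.0239, -0.0158]
tool_rot: [[0.0, 1.0, 0.0], [1.0, -0.0, 0.0], [0.0, 0.0, -1.0]]
force: [-0.6, -0.0, 0.9]
opening: 0.0599
finger_force: 0.0
264 [52, 25, 22, 24, 29, 20, 19, 45]
267 [44, 36, 31, 25, 22, 24, 54, 120]
270 [22, 28, 29, 21, 21, 72, 209, 235]
273 [21, 26, 25, 22, 34, 141, 175, 170]
276 [53, 24, 23, 44, 128, 153, 164, 164]
279 [57, 22, 24, 75, 95, 135, 167, 164]
282 [54, 21, 25, 76, 96, 132, 169, 169]
285 [54, 24, 29, 77, 95, 76, 154, 169]
288 [135, 28, 24, 77, 96, 58, 75, 129]
291 [185, 151, 55, 83, 95, 56, 65, 73]
294 [181, 186, 179, 132, 146, 109, 64, 69]
297 [171, 179, 185, 184, 182, 179, 139, 65]
300 [168, 171, 172, 182, 184, 181, 179, 151]
303 [165, 166, 171, 167, 175, 184, 181, 182]
306 [172, 167, 168, 171, 170, 170, 176, 182]
309 [178, 176, 166, 167, 171, 174, 170, 173]
```

```bash
python3 -m pendant '{"xyz":[[0,0,-0.015],[0,0,-0.03],[0,0,-0.03],[0,0,-0.03],[0,0,-0.03],[0,0,-0.03],[0,0,-0.03],[0,0,-0.03],[0,0,-0.03],[0,0,-0.03]],"dr":[[0,0,0],[0,0,0],[0,0,0],[0,0,0],[0,0,0],[0,0,0],[0,0,0],[0,0,0],[0,0,0],[0,0,0]],"claw":[0.4,0.4,0.3,0.2,0.1,0,-0.1,-0.2,-0.4,-0.6]}' 30
python3 -m pendant '{"xyz":[[0,0,0],[0,0,0],[0,0,0.02],[0,0,0.04],[0,0,0.06],[0,0,0.09],[0,0,0.12],[0,0,0.15],[0,0,0.15],[0,0,0.15]],"dr":[[0,0,0],[0,0,0],[0,0,0],[0,0,0],[0,0,0],[0,0,0],[0,0,0],[0,0,0],[0,0,0],[0,0,0]],"claw":[-0.6,-0.6,-0.6,-0.6,-0.6,-0.6,-0.6,-0.6,-0.6,-0.6]}'
```

```text
clock: 31.48
ee_pos: [0.5946, 0.0239, -0.0216]
tool_rot: [[0.0, 1.0, 0.001], [1.0, -0.0, 0.0], [0.0, 0.001, -1.0]]
force: [-0.5, -0.5, 2.5]
opening: 0.0391
finger_force: 31.2
clock: 32.32
ee_pos: [0.5947, 0.024, 0.0087]
tool_rot: [[-0.0, 1.0, 0.001], [1.0, 0.0, 0.0], [0.0, 0.001, -1.0]]
force: [-0.5, -0.2, -1.2]
opening: 0.0396
finger_force: 30.9
```

```bash
python3 -m pendant '{"xyz":[[0,0,0.1],[0,0,0.22],[0,0,0.34],[0,0,0.45],[-0.04,0.05,0.5],[-0.09,0.15,0.5],[-0.14,0.27,0.5],[-0.2,0.4,0.5],[-0.26,0.53,0.5],[-0.32,0.66,0.5]],"dr":[[0,0,0],[0,0,0],[0,0,0],[0,0,0.015],[0,0,0.03],[0,0,0.048],[0,0,0.066],[0,0,0.084],[0,0,0.102],[0,0,0.12]],"claw":[-0.6,-0.6,-0.6,-0.6,-0.6,-0.6,-0.6,-0.6,-0.6,-0.6]}'
python3 -m pendant '{"xyz":[[-0.06,0.12,0],[-0.11,0.24,0],[-0.16,0.35,0],[-0.2,0.43,0],[-0.218,0.47,0],[-0.218,0.47,0],[-0.218,0.47,0],[-0.218,0.47,0],[-0.218,0.47,0],[-0.218,0.47,0]],"dr":[[0,0,0.018],[0,0,0.036],[0,0,0.054],[0,0,0.072],[0,0,0.09],[0,0,0.108],[0,0,0.126],[0,0,0.1356],[0,0,0.1356],[0,0,0.1356]],"claw":[-0.6,-0.6,-0.6,-0.6,-0.6,-0.6,-0.6,-0.6,-0.6,-0.6]}'
```

```text
clock: 33.15
ee_pos: [0.5294, 0.1568, 0.108]
tool_rot: [[-0.688, 0.725, -0.0], [0.725, 0.688, -0.0], [0.0, -0.0, -1.0]]
force: [0.7, -0.8, -0.8]
opening: 0.0391
finger_force: 30.9
clock: 33.98
ee_pos: [0.4865, 0.2496, 0.1079]
tool_rot: [[-0.999, -0.033, -0.001], [-0.033, 0.999, -0.0], [0.001, -0.0, -1.0]]
force: [0.1, 0.5, -0.8]
opening: 0.0391
finger_force: 30.9
```

```bash
python3 -m pendant '{"xyz":[[0,0,-0.08],[0,0,-0.18],[0,0,-0.28],[0,0,-0.37],[0,0,-0.45],[0,0,-0.52],[0,0,-0.56],[0,0,-0.59],[0,0,-0.61],[0,0,-0.622]],"dr":[[0,0,0],[0,0,0],[0,0,0],[0,0,0],[0,0,0],[0,0,0],[0,0,0],[0,0,0],[0,0,0],[0,0,0]],"claw":[-0.6,-0.6,-0.6,-0.6,-0.6,-0.6,-0.6,-0.6,-0.6,-0.6]}'
python3 -m pendant '{"xyz":[[0,0,0],[0,0,0],[0,0,0],[0,0,0],[0,0,0],[0,0,0],[0,0,0.05],[0,0,0.15],[0,0,0.25],[0,0,0.35]],"dr":[[0,0,0],[0,0,0],[0,0,0],[0,0,0],[0,0,0],[0,0,0],[0,0,0],[0,0,0],[0,0,0],[0,0,0]],"claw":[-0.6,-0.6,0.1,0.2,0.3,0.4,0.4,0.4,0.4,0.4]}'
python3 -m pendant '{"xyz":[[0,0,0.15],[0,0,0.3],[0,0,0.45],[-0.05,-0.1,0.5],[-0.1,-0.25,0.5],[-0.14,-0.4,0.5],[-0.17,-0.55,0.5],[-0.2,-0.7,0.5],[-0.23,-0.85,0.5],[-0.25,-1,0.5]],"dr":[[0,0,0],[0,0,0],[0,0,0],[0,0,0],[0,0,0],[0,0,-0.001],[0,0,-0.002],[0,0,-0.003],[0,0,-0.004],[0,0,-0.0056]],"claw":[0.4,0.4,0.6,1,1,1,1,1,1,1]}'
```

```text
clock: 34.82
ee_pos: [0.4869, 0.25, -0.0164]
tool_rot: [[-0.999, -0.035, 0.0], [-0.035, 0.999, 0.0], [-0.0, 0.0, -1.0]]
force: [0.1, -0.5, -0.4]
opening: 0.0391
finger_force: 30.9
clock: 35.65
ee_pos: [0.4866, 0.2498, 0.0551]
tool_rot: [[-0.999, -0.035, -0.0], [-0.035, 0.999, -0.0], [0.0, -0.0, -1.0]]
force: [-0.2, -0.1, -1.4]
opening: 0.0596
finger_force: 0.0
clock: 36.48
ee_pos: [0.4358, 0.0485, 0.1545]
tool_rot: [[-1.0, 0.0, 0.001], [0.0, 1.0, 0.001], [-0.001, 0.001, -1.0]]
force: [0.7, -0.2, 0.4]
opening: 0.0856
finger_force: 0.0
```

```bash
python3 - <<'E'
from h import *
im=imaging.snapshot("top")[:,:,::-1];s=imaging.snapshot("side")[:,:,::-1]
a=cv2.resize(im[235:335,150:225],None,fx=4,fy=4,interpolation=cv2.INTER_CUBIC)
b=cv2.resize(s[180:480,180:480],(400,400))
cv2.imwrite("pics/f.png",np.hstack([a,b]))
E
```

```text
(no output)
```

View pics/f.png

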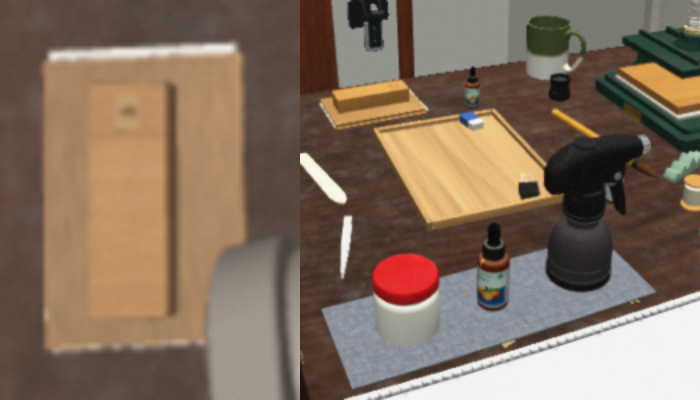

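The block lies flat, centred and lengthwise: its top is centred at crop (129,200), equal to the boards' centre once parallax is allowed for. All three stand upright on the mat. Now the jar goes back.

```bash
python3 -m pendant '{"xyz":[[0,-0.1,0],[0,-0.25,0],[0,-0.4,0],[0,-0.55,0],[0,-0.7,0],[0,-0.85,0],[0,-0.95,0],[0,-1,0],[0,-1,0],[0,-1,0]],"dr":[[0,0,0],[0,0,0],[0,0,0],[0,0,0],[0,0,0],[0,0,0],[0,0,0],[0,0,0],[0,0,0],[0,0,0]],"claw":[1,1,1,1,1,1,1,1,1,1]}'
python3 -m pendant '{"xyz":[[-0.06,-0.14,0],[-0.12,-0.28,0],[-0.18,-0.42,0],[-0.24,-0.56,0],[-0.242,-0.563,0],[-0.242,-0.563,0],[-0.242,-0.563,-0.1],[-0.242,-0.563,-0.2],[-0.242,-0.563,-0.3],[-0.242,-0.563,-0.35]],"dr":[[0,0,0],[0,0,0],[0,0,0],[0,0,0],[0,0,0],[0,0,0],[0,0,0],[0,0,0],[0,0,0],[0,0,0]],"claw":[1,1,1,1,1,1,1,1,1,1]}'
```

```text
clock: 37.42
ee_pos: [0.437, -0.1496, 0.1541]
tool_rot: [[-1.0, 0.001, 0.0], [0.001, 1.0, 0.0], [-0.0, 0.0, -1.0]]
force: [-0.0, 0.0, 0.5]
opening: 0.0849
finger_force: 0.0
clock: 38.25
ee_pos: [0.3885, -0.2596, 0.0819]
tool_rot: [[-1.0, -0.004, -0.002], [-0.004, 1.0, 0.002], [0.002, 0.002, -1.0]]
force: [-0.0, 0.3, 0.7]
opening: 0.0855
finger_force: 0.0
```

```bash
python3 -m pendant '{"xyz":[[0,-0.006,0],[0,-0.006,0],[0,-0.006,-0.05],[0,-0.006,-0.1],[0,-0.006,-0.16],[0,-0.006,-0.22],[0,-0.006,-0.27],[0,-0.006,-0.31],[0,-0.006,-0.33],[0,-0.006,-0.33]],"dr":[[0,0,0],[0,0,0],[0,0,0],[0,0,0],[0,0,0],[0,0,0],[0,0,0],[0,0,0],[0,0,0],[0,0,0]],"claw":[1,1,1,1,1,1,1,1,1,1]}' 35
python3 -m pendant '{"xyz":[[0,0,0],[0,0,0],[0,0,0],[0,0,0],[0,0,0],[0,0,0],[0,0,0],[0,0,0],[0,0,0],[0,0,0]],"dr":[[0,0,0],[0,0,0],[0,0,0],[0,0,0],[0,0,0],[0,0,0],[0,0,0],[0,0,0],[0,0,0],[0,0,0]],"claw":[0.8,0.7,0.6,0.5,0.4,0.2,0,0,0,0]}'
python3 -m pendant '{"xyz":[[0,0,0.03],[0,0,0.08],[0,0,0.15],[0,0,0.25],[0,0,0.35],[0,0,0.45],[0,0,0.55],[0,0,0.6],[0,0,0.6],[0,0,0.6]],"dr":[[0,0,0],[0,0,0],[0,0,0],[0,0,0],[0,0,0],[0,0,0],[0,0,0],[0,0,0],[0,0,0],[0,0,0]],"claw":[0,0,0,0,0,0,0,0,0,0]}'
```

```text
clock: 39.08
ee_pos: [0.3878, -0.2637, 0.0169]
tool_rot: [[-1.0, 0.0, -0.001], [0.0, 1.0, 0.001], [0.001, 0.001, -1.0]]
force: [-0.2, 0.2, -0.0]
opening: 0.0852
finger_force: 0.0
clock: 39.92
ee_pos: [0.3888, -0.2641, 0.0186]
tool_rot: [[-1.0, 0.0, 0.001], [0.0, 1.0, -0.0], [-0.001, -0.0, -1.0]]
force: [-1.7, 1.6, 7.3]
opening: 0.0643
finger_force: 36.5
clock: 40.75
ee_pos: [0.3885, -0.2638, 0.1379]
tool_rot: [[-1.0, -0.0, 0.001], [-0.0, 1.0, -0.0], [-0.001, -0.0, -1.0]]
force: [-1.1, 0.8, -1.6]
opening: 0.0645
finger_force: 39.2
```

```bash
python3 -m pendant '{"xyz":[[0.04,0.05,0],[0.1,0.13,0],[0.18,0.23,0],[0.26,0.34,0],[0.34,0.45,0],[0.42,0.56,0],[0.5,0.67,0],[0.57,0.78,0],[0.63,0.88,0],[0.68,0.96,0]],"dr":[[0,0,0],[0,0,0],[0,0,0],[0,0,0],[0,0,0],[0,0,0],[0,0,0],[0,0,0],[0,0,0],[0,0,0]],"claw":[0,0,0,0,0,0,0,0,0,0]}'
python3 -m pendant '{"xyz":[[0.03,0.05,0],[0.037,0.062,0],[0.037,0.062,0],[0.037,0.062,-0.1],[0.037,0.062,-0.2],[0.037,0.062,-0.3],[0.037,0.062,-0.4],[0.037,0.062,-0.45],[0.037,0.062,-0.45],[0.037,0.062,-0.45]],"dr":[[0,0,0],[0,0,0],[0,0,0],[0,0,0],[0,0,0],[0,0,0],[0,0,0],[0,0,0],[0,0,0],[0,0,0]],"claw":[0,0,0,0,0,0,0,0,0,0]}'
```

```text
clock: 41.58
ee_pos: [0.5241, -0.0697, 0.1359]
tool_rot: [[-1.0, -0.002, -0.003], [-0.002, 1.0, 0.0], [0.003, 0.0, -1.0]]
force: [0.1, -1.1, -1.0]
opening: 0.0645
finger_force: 39.2
clock: 42.42
ee_pos: [0.5311, -0.0606, 0.0477]
tool_rot: [[-1.0, 0.002, -0.001], [0.002, 1.0, -0.0], [0.001, -0.0, -1.0]]
force: [0.4, 0.4, -1.2]
opening: 0.0639
finger_force: 39.2
```

```bash
python3 -m pendant '{"xyz":[[0.004,0.005,-0.02],[0.004,0.005,-0.05],[0.004,0.005,-0.08],[0.004,0.005,-0.1],[0.004,0.005,-0.115],[0.004,0.005,-0.12],[0.004,0.005,-0.12],[0.004,0.005,-0.12],[0.004,0.005,-0.12],[0.004,0.005,-0.12]],"dr":[[0,0,0],[0,0,0],[0,0,0],[0,0,0],[0,0,0],[0,0,0],[0,0,0],[0,0,0],[0,0,0],[0,0,0]],"claw":[0,0,0,0,0,0,0,0,0,0]}'
python3 -m pendant '{"xyz":[[0,0,0],[0,0,0],[0,0,0],[0,0,0],[0,0,0],[0,0,0],[0,0,0],[0,0,0.1],[0,0,0.25],[0,0,0.4]],"dr":[[0,0,0],[0,0,0],[0,0,0],[0,0,0],[0,0,0],[0,0,0],[0,0,0],[0,0,0],[0,0,0],[0,0,0]],"claw":[0.4,0.5,0.6,0.7,0.8,0.9,1,1,1,1]}'
```

```text
clock: 43.25
ee_pos: [0.5324, -0.0584, 0.0238]
tool_rot: [[-1.0, -0.0, -0.0], [-0.0, 1.0, 0.0], [0.0, 0.0, -1.0]]
force: [-2.1, 0.5, 2.6]
opening: 0.064
finger_force: 39.6
clock: 44.08
ee_pos: [0.5316, -0.0586, 0.1039]
tool_rot: [[-1.0, 0.0, -0.002], [0.0, 1.0, -0.0], [0.002, -0.0, -1.0]]
force: [1.0, -1.1, 0.6]
opening: 0.0858
finger_force: 0.0
```

```bash
python3 -m pendant '{"xyz":[[0,0,0.1],[0,0,0.2],[-0.03,-0.12,0.3],[-0.06,-0.26,0.3],[-0.1,-0.4,0.3],[-0.13,-0.54,0.3],[-0.16,-0.68,0.3],[-0.2,-0.82,0.3],[-0.23,-0.94,0.3],[-0.246,-1,0.3]],"dr":[[0,0,0],[0,0,0],[0,0,0],[0,0,0],[0,0,0],[0,0,0],[0,0,0],[0,0,0],[0,0,0],[0,0,0]],"claw":[1,1,0.8,0.5,0.15,0.15,0.15,0.15,0.15,0.15]}'
python3 -m pendant '{"xyz":[[0,-0.017,0],[0,-0.017,0],[0,-0.017,0],[0,-0.017,-0.08],[0,-0.017,-0.18],[0,-0.017,-0.28],[0,-0.017,-0.35],[0,-0.017,-0.4],[0,-0.017,-0.4],[0,-0.017,-0.4]],"dr":[[0,0,0],[0,0,0],[0,0,0],[0,0,0],[0,0,0],[0,0,0],[0,0,0],[0,0,0],[0,0,0],[0,0,0]],"claw":[0.15,0.15,0.15,0.15,0.15,0.15,0.15,0.15,0.15,0.15]}'
```

```text
clock: 44.92
ee_pos: [0.4817, -0.2623, 0.1639]
tool_rot: [[-1.0, 0.004, -0.0], [0.004, 1.0, -0.002], [0.0, -0.002, -1.0]]
force: [-0.3, 0.6, 0.3]
opening: 0.0491
finger_force: 0.0
clock: 45.75
ee_pos: [0.4836, -0.2609, 0.0836]
tool_rot: [[-1.0, -0.001, -0.001], [-0.001, 1.0, 0.001], [0.001, 0.001, -1.0]]
force: [0.3, -0.4, -0.1]
opening: 0.0491
finger_force: 0.0
```

```bash
python3 -m pendant '{"xyz":[[-0.005,-0.005,-0.04],[-0.005,-0.005,-0.08],[-0.005,-0.005,-0.12],[-0.005,-0.005,-0.16],[-0.005,-0.005,-0.19],[-0.005,-0.005,-0.205],[-0.005,-0.005,-0.205],[-0.005,-0.005,-0.205],[-0.005,-0.005,-0.205],[-0.005,-0.005,-0.205]],"dr":[[0,0,0],[0,0,0],[0,0,0],[0,0,0],[0,0,0],[0,0,0],[0,0,0],[0,0,0],[0,0,0],[0,0,0]],"claw":[0.15,0.15,0.15,0.15,0.15,0.15,0.15,0.15,0.15,0.15]}' 30
python3 -m pendant '{"xyz":[[0,0,0],[0,0,0],[0,0,0],[0,0,0],[0,0,0],[0,0,0],[0,0,0],[0,0,0],[0,0,0],[0,0,0]],"dr":[[0,0,0],[0,0,0],[0,0,0],[0,0,0],[0,0,0],[0,0,0],[0,0,0],[0,0,0],[0,0,0],[0,0,0]],"claw":[0,-0.1,-0.2,-0.3,-0.5,-0.8,-0.8,-0.8,-0.8,-0.8]}'
python3 -m pendant '{"xyz":[[0,0,0.03],[0,0,0.08],[0,0,0.15],[0,0,0.25],[0,0,0.35],[0,0,0.45],[0,0,0.55],[0,0,0.65],[0,0,0.68],[0,0,0.68]],"dr":[[0,0,0],[0,0,0],[0,0,0],[0,0,0],[0,0,0],[0,0,0],[0,0,0],[0,0,0],[0,0,0],[0,0,0]],"claw":[-0.8,-0.8,-0.8,-0.8,-0.8,-0.8,-0.8,-0.8,-0.8,-0.8]}'
```

```text
clock: 46.58
ee_pos: [0.4826, -0.263, 0.0431]
tool_rot: [[-1.0, 0.0, 0.001], [0.0, 1.0, -0.0], [-0.001, -0.0, -1.0]]
force: [-0.0, 1.0, -0.1]
opening: 0.049
finger_force: 0.0
clock: 47.42
ee_pos: [0.4825, -0.263, 0.0429]
tool_rot: [[-1.0, 0.0, 0.0], [0.0, 1.0, -0.0], [-0.0, -0.0, -1.0]]
force: [-0.0, 0.2, 3.5]
opening: 0.0205
finger_force: 29.4
clock: 48.25
ee_pos: [0.4833, -0.2634, 0.1807]
tool_rot: [[-1.0, 0.0, 0.003], [0.0, 1.0, -0.001], [-0.003, -0.001, -1.0]]
force: [-0.5, -0.1, -0.4]
opening: 0.0206
finger_force: 29.4
```

```bash
python3 -m pendant '{"xyz":[[0.02,0.05,0],[0.04,0.15,0],[0.06,0.27,0],[0.08,0.4,0],[0.1,0.53,0],[0.12,0.66,0],[0.15,0.78,0],[0.18,0.88,0],[0.2,0.96,0],[0.22,1,0]],"dr":[[0,0,0],[0,0,0],[0,0,0],[0,0,0],[0,0,0],[0,0,0],[0,0,0],[0,0,0],[0,0,0],[0,0,0]],"claw":[-0.8,-0.8,-0.8,-0.8,-0.8,-0.8,-0.8,-0.8,-0.8,-0.8]}'
python3 -m pendant '{"xyz":[[0.02,0.1,0],[0.026,0.22,0],[0.026,0.34,0],[0.026,0.4,0],[0.026,0.41,0],[0.026,0.41,-0.1],[0.026,0.41,-0.22],[0.026,0.41,-0.34],[0.026,0.41,-0.42],[0.026,0.41,-0.45]],"dr":[[0,0,0],[0,0,0],[0,0,0],[0,0,0],[0,0,0],[0,0,0],[0,0,0],[0,0,0],[0,0,0],[0,0,0]],"claw":[-0.8,-0.8,-0.8,-0.8,-0.8,-0.8,-0.8,-0.8,-0.8,-0.8]}'
```

```text
clock: 49.08
ee_pos: [0.5255, -0.0591, 0.177]
tool_rot: [[-1.0, -0.004, -0.003], [-0.004, 1.0, 0.001], [0.003, 0.001, -1.0]]
force: [-0.1, -0.3, -1.7]
opening: 0.0207
finger_force: 29.4
clock: 49.92
ee_pos: [0.5293, 0.017, 0.086]
tool_rot: [[-1.0, 0.002, -0.005], [0.002, 1.0, -0.002], [0.005, -0.002, -1.0]]
force: [0.2, -0.1, -0.5]
opening: 0.02
finger_force: 29.4
```

```bash
python3 -m pendant '{"xyz":[[0,0,0],[0,0,-0.05],[0,0,-0.1],[0,0,-0.14],[0,0,-0.17],[0,0,-0.19],[0,0,-0.2],[0,0,-0.2],[0,0,-0.2],[0,0,-0.2]],"dr":[[0,0,0],[0,0,0],[0,0,0],[0,0,0],[0,0,0],[0,0,0],[0,0,0],[0,0,0],[0,0,0],[0,0,0]],"claw":[-0.8,-0.8,-0.8,-0.8,-0.8,-0.8,-0.8,-0.8,-0.8,-0.8]}'
python3 -m pendant '{"xyz":[[0,0,0],[0,0,0],[0,0,0],[0,0,0],[0,0,0],[0,0,0],[0,0,0],[0,0,0],[0,0,0],[0,0,0]],"dr":[[0,0,0],[0,0,0],[0,0,0],[0,0,0],[0,0,0],[0,0,0],[0,0,0],[0,0,0],[0,0,0],[0,0,0]],"claw":[-0.8,-0.8,-0.45,-0.35,-0.2,0,0.15,0.15,0.15,0.15]}'
python3 -m pendant '{"xyz":[[0,0,0.1],[0,0,0.2],[0,0,0.3],[0,0,0.4],[0,0,0.5],[0,0,0.6],[0,0,0.7],[0,0,0.8],[0,-0.1,0.9],[0,-0.25,0.95]],"dr":[[0,0,0],[0,0,0],[0,0,0],[0,0,0],[0,0,0],[0,0,0],[0,0,0],[0,0,0],[0,0,0],[0,0,0]],"claw":[0.15,0.15,0.15,0.15,0.15,0.15,0.3,0.5,0.5,0.5]}'
```

```text
clock: 50.75
ee_pos: [0.5318, 0.0192, 0.049]
tool_rot: [[-1.0, 0.0, 0.001], [0.0, 1.0, 0.0], [-0.001, 0.0, -1.0]]
force: [0.1, 0.1, -0.7]
opening: 0.02
finger_force: 29.4
clock: 51.58
ee_pos: [0.5315, 0.0191, 0.0487]
tool_rot: [[-1.0, 0.0, -0.0], [0.0, 1.0, 0.0], [0.0, 0.0, -1.0]]
force: [-0.6, -0.3, -0.3]
opening: 0.0494
finger_force: 0.0
clock: 52.42
ee_pos: [0.5328, -0.0281, 0.2411]
tool_rot: [[-1.0, -0.006, 0.003], [-0.006, 1.0, 0.002], [-0.003, 0.002, -1.0]]
force: [0.9, -0.6, -0.7]
opening: 0.0639
finger_force: 0.0
```

```bash
python3 -m pendant '{"xyz":[[0.03,-0.1,0],[0.06,-0.22,0],[0.09,-0.34,0],[0.12,-0.46,0],[0.15,-0.58,0],[0.18,-0.7,0],[0.21,-0.8,0],[0.24,-0.9,0],[0.27,-0.98,0],[0.3,-1,0]],"dr":[[0,0,0],[0,0,0],[0,0,0],[0,0,0],[0,0,0],[0,0,0],[0,0,0],[0,0,0],[0,0,0],[0,0,0]],"claw":[0.5,0.6,0.7,0.7,0.7,0.7,0.7,0.7,0.7,0.7]}'
python3 -m pendant '{"xyz":[[0.003,-0.1,0],[0.003,-0.13,0],[0.003,-0.13,0],[0.003,-0.13,0],[0.003,-0.13,-0.1],[0.003,-0.13,-0.2],[0.003,-0.13,-0.3],[0.003,-0.13,-0.4],[0.003,-0.13,-0.4],[0.003,-0.13,-0.4]],"dr":[[0,0,0],[0,0,0],[0,0,0],[0,0,0],[0,0,0],[0,0,0],[0,0,0],[0,0,0],[0,0,0],[0,0,0]],"claw":[0.7,0.7,0.7,0.7,0.7,0.7,0.7,0.7,0.7,0.7]}'
```

```text
clock: 53.25
ee_pos: [0.5908, -0.2346, 0.2386]
tool_rot: [[-1.0, 0.004, -0.001], [0.004, 1.0, -0.002], [0.001, -0.002, -1.0]]
force: [-0.0, -0.6, -0.6]
opening: 0.0726
finger_force: 0.0
clock: 54.08
ee_pos: [0.5917, -0.2551, 0.1582]
tool_rot: [[-1.0, -0.001, -0.002], [-0.001, 1.0, 0.001], [0.002, 0.001, -1.0]]
force: [0.3, -0.4, 0.3]
opening: 0.0726
finger_force: 0.0
```

```bash
python3 -m pendant '{"xyz":[[0.003,-0.005,-0.03],[0.003,-0.005,-0.07],[0.003,-0.005,-0.11],[0.003,-0.005,-0.15],[0.003,-0.005,-0.17],[0.003,-0.005,-0.175],[0.003,-0.005,-0.175],[0.003,-0.005,-0.175],[0.003,-0.005,-0.175],[0.003,-0.005,-0.175]],"dr":[[0,0,0],[0,0,0],[0,0,0],[0,0,0],[0,0,0],[0,0,0],[0,0,0],[0,0,0],[0,0,0],[0,0,0]],"claw":[0.7,0.7,0.7,0.7,0.7,0.7,0.7,0.7,0.7,0.7]}' 40
python3 -m pendant '{"xyz":[[0,0,0],[0,0,0],[0,0,0],[0,0,0],[0,0,0],[0,0,0],[0,0,0],[0,0,0],[0,0,0],[0,0,0]],"dr":[[0,0,0],[0,0,0],[0,0,0],[0,0,0],[0,0,0],[0,0,0],[0,0,0],[0,0,0],[0,0,0],[0,0,0]],"claw":[0.6,0.2,-0.2,-0.6,-1,-1,-1,-1,-1,-1]}'
python3 -m pendant '{"xyz":[[0,0,0.04],[0,0,0.1],[0,0,0.18],[0,0,0.28],[0,0,0.38],[0,0,0.48],[0,0,0.58],[0,0,0.66],[0,0,0.66],[0,0,0.66]],"dr":[[0,0,0],[0,0,0],[0,0,0],[0,0,0],[0,0,0],[0,0,0],[0,0,0],[0,0,0],[0,0,0],[0,0,0]],"claw":[-1,-1,-1,-1,-1,-1,-1,-1,-1,-1]}'
```

```text
clock: 54.92
ee_pos: [0.593, -0.258, 0.1241]
tool_rot: [[-1.0, 0.0, 0.001], [0.0, 1.0, -0.0], [-0.001, -0.0, -1.0]]
force: [-0.7, 0.1, -0.9]
opening: 0.0725
finger_force: 0.0
clock: 55.75
ee_pos: [0.593, -0.2578, 0.124]
tool_rot: [[-1.0, -0.0, 0.001], [-0.0, 1.0, 0.0], [-0.001, 0.0, -1.0]]
force: [-0.9, 1.0, 4.5]
opening: 0.0292
finger_force: 39.6
clock: 56.58
ee_pos: [0.5928, -0.2584, 0.2566]
tool_rot: [[-1.0, 0.0, 0.002], [0.0, 1.0, -0.001], [-0.002, -0.001, -1.0]]
force: [-0.3, 0.0, -3.3]
opening: 0.0294
finger_force: 39.6
```

```bash
python3 -m pendant '{"xyz":[[0,0.04,0],[-0.02,0.12,0],[-0.04,0.23,0],[-0.06,0.35,0],[-0.08,0.47,0],[-0.1,0.59,0],[-0.12,0.71,0],[-0.14,0.82,0],[-0.16,0.92,0],[-0.18,1,0]],"dr":[[0,0,0],[0,0,0],[0,0,0],[0,0,0],[0,0,0],[0,0,0],[0,0,0],[0,0,0],[0,0,0],[0,0,0]],"claw":[-1,-1,-1,-1,-1,-1,-1,-1,-1,-1]}'
python3 -m pendant '{"xyz":[[-0.03,0.12,0],[-0.06,0.24,0],[-0.09,0.36,0],[-0.12,0.48,0],[-0.15,0.59,0],[-0.17,0.68,0],[-0.173,0.74,0],[-0.173,0.765,0],[-0.173,0.765,0],[-0.173,0.765,0]],"dr":[[0,0,0],[0,0,0],[0,0,0],[0,0,0],[0,0,0],[0,0,0],[0,0,0],[0,0,0],[0,0,0],[0,0,0]],"claw":[-1,-1,-1,-1,-1,-1,-1,-1,-1,-1]}'
python3 -m pendant '{"xyz":[[0,0,0],[0,0,-0.08],[0,0,-0.18],[0,0,-0.28],[0,0,-0.37],[0,0,-0.44],[0,0,-0.5],[0,0,-0.53],[0,0,-0.53],[0,0,-0.53]],"dr":[[0,0,0],[0,0,0],[0,0,0],[0,0,0],[0,0,0],[0,0,0],[0,0,0],[0,0,0],[0,0,0],[0,0,0]],"claw":[-1,-1,-1,-1,-1,-1,-1,-1,-1,-1]}'
```

```text
clock: 57.42
ee_pos: [0.5552, -0.055, 0.254]
tool_rot: [[-1.0, -0.002, -0.003], [-0.002, 1.0, 0.001], [0.003, 0.001, -1.0]]
force: [0.6, 0.1, -1.7]
opening: 0.0293
finger_force: 39.6
clock: 58.25
ee_pos: [0.5221, 0.0941, 0.2553]
tool_rot: [[-1.0, 0.001, -0.001], [0.001, 1.0, -0.001], [0.001, -0.001, -1.0]]
force: [0.7, -0.6, -2.4]
opening: 0.0291
finger_force: 39.6
clock: 59.08
ee_pos: [0.5224, 0.0944, 0.15]
tool_rot: [[-1.0, 0.001, 0.0], [0.001, 1.0, -0.0], [-0.0, -0.0, -1.0]]
force: [-0.1, 0.2, -1.7]
opening: 0.029
finger_force: 39.5
```

```bash
python3 -m pendant '{"xyz":[[0,0.003,-0.03],[0,0.003,-0.06],[0,0.003,-0.08],[0,0.003,-0.09],[0,0.003,-0.1],[0,0.003,-0.103],[0,0.003,-0.103],[0,0.003,-0.103],[0,0.003,-0.103],[0,0.003,-0.103]],"dr":[[0,0,0],[0,0,0],[0,0,0],[0,0,0],[0,0,0],[0,0,0],[0,0,0],[0,0,0],[0,0,0],[0,0,0]],"claw":[-1,-1,-1,-1,-1,-1,-1,-1,-1,-1]}'
python3 -m pendant '{"xyz":[[0,0,0],[0,0,0],[0,0,0],[0,0,0],[0,0,0],[0,0,0],[0,0,0],[0,0,0],[0,0,0],[0,0,0]],"dr":[[0,0,0],[0,0,0],[0,0,0],[0,0,0],[0,0,0],[0,0,0],[0,0,0],[0,0,0],[0,0,0],[0,0,0]],"claw":[-1,-1,-0.2,-0.1,0.1,0.3,0.5,0.7,0.7,0.7]}'
python3 -m pendant '{"xyz":[[0,0,0.1],[0,0,0.25],[0,0,0.4],[0,0,0.55],[0,0,0.7],[0,0,0.85],[0,0,0.95],[0,-0.2,1],[0,-0.4,1],[0,-0.6,1]],"dr":[[0,0,0],[0,0,0],[0,0,0],[0,0,0],[0,0,0],[0,0,0],[0,0,0],[0,0,0],[0,0,0],[0,0,0]],"claw":[0.7,0.7,0.7,0.7,0.7,0.7,0.7,0.7,0.7,0.7]}'
python3 -m pendant '{"xyz":[[0,-0.2,0],[0,-0.4,0],[0,-0.6,0],[0,-0.8,0],[0,-1,0],[0,-1,0],[0,-1,0],[0,-1,0],[0,-1,0],[0,-1,0]],"dr":[[0,0,0],[0,0,0],[0,0,0],[0,0,0],[0,0,0],[0,0,0],[0,0,0],[0,0,0],[0,0,0],[0,0,0]],"claw":[0.7,0.7,0.7,0.7,0.7,0.7,0.7,0.7,0.7,0.7]}'
python3 - <<'E'
from h import *
t=imaging.snapshot("top");s=imaging.snapshot("side");t0=cv2.imread("pics/top0.png")[:,:,::-1];s0=cv2.imread("pics/side0.png")[:,:,::-1]
def red(im):
    h=cv2.cvtColor(np.ascontiguousarray(im),cv2.COLOR_RGB2HSV);m=((h[...,0]<6)|(h[...,0]>174))&(h[...,1]>150)&(h[...,2]>120)
    n,l,st,ce=cv2.connectedComponentsWithStats(m.astype(np.uint8));i=1+np.argmax(st[1:,4]);return st[i,4],ce[i]
def dark(im,b):
    x0,y0,x1,y1=b;m=im[y0:y1,x0:x1].max(-1)<85;yy,xx=np.nonzero(m);return len(xx),xx.mean()+x0,yy.mean()+y0
for a in(t0,t):print("top",red(a),dark(a,(236,240,280,292)),dark(a,(285,250,308,276)))
for a in(s0,s):print("side",red(a),dark(a,(240,190,280,300)),dark(a,(281,250,296,280)))
E
```

```text
clock: 59.92
ee_pos: [0.5221, 0.0957, 0.1292]
tool_rot: [[-1.0, -0.0, 0.0], [-0.0, 1.0, 0.0], [-0.0, 0.0, -1.0]]
force: [-0.5, -0.1, -1.9]
opening: 0.0294
finger_force: 39.6
clock: 60.75
ee_pos: [0.5221, 0.0957, 0.1291]
tool_rot: [[-1.0, 0.0, 0.0], [0.0, 1.0, 0.0], [-0.0, 0.0, -1.0]]
force: [0.2, 0.5, 0.3]
opening: 0.0727
finger_force: 0.0
clock: 61.58
ee_pos: [0.5224, -0.0253, 0.3302]
tool_rot: [[-1.0, -0.002, 0.002], [-0.002, 1.0, 0.0], [-0.002, 0.0, -1.0]]
force: [0.7, -0.9, -0.0]
opening: 0.0725
finger_force: 0.0
clock: 62.42
ee_pos: [0.5225, -0.2225, 0.329]
tool_rot: [[-1.0, -0.003, -0.0], [-0.003, 1.0, 0.001], [0.0, 0.001, -1.0]]
force: [0.3, 0.1, -0.0]
opening: 0.0726
finger_force: 0.0
top (np.int32(800), array([335.36875, 262.3825 ])) (1277, np.float64(255.2435395458105), np.float64(266.86922474549726)) (38, np.float64(295.5), np.float64(262.0))
top (np.int32(792), array([333.78787879, 261.96085859])) (1223, np.float64(254.80539656582175), np.float64(266.6058871627146)) (32, np.float64(295.5), np.float64(261.5))
side (np.int32(729), array([303.76406036, 295.62414266])) (2704, np.float64(263.94674556213016), np.float64(244.85687869822485)) (330, np.float64(287.45151515151514), np.float64(263.4030303030303))
side (np.int32(718), array([303.63509749, 294.84401114])) (2711, np.float64(264.0667650313537), np.float64(245.01069715971965)) (333, np.float64(287.53753753753756), np.float64(263.5015015015015))
```

```bash
python3 -c "
from bench import bot;print(bot.finish_job())"
```

```text
the job is handed in; nothing more can be done
None
```

The job is handed in at about 62 s of the 147 s allowed. The block lies flat in the middle of the boards, lengthwise. The jar and both bottles are back in the tray, each within about 4 mm of its start by the before/after pictures, with the nozzle still to the rear. The hand-in call returned no verdict.

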